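Alternating disc-spring pack, preloaded and zeroed

ROBOT

A 6-joint arm with a two-finger parallel gripper is mounted at the origin on a cart in front of the work surface, level with it; the furniture and walls round the work are solid. World frame = base frame: x ahead of the robot, y to its left, z up, the work surface at z = 0. Lengths are in mm, angles in rad, forces in N, time in s.
With the tool pointing down it reaches from about 400 to 925 mm from the base axis. Payload 12.5 kg.
Tool frame: the origin (TCP) lies on the mounting face of the last link; the fingertips stand 190 mm ahead of it and the grasp point (between the pads) lies 171 mm ahead of it (env.tcp_to_tips is the distance from the TCP to the fingertips, in mm); x points along the fingers, y is the direction in which the jaws open and shut, and the axes are right-handed (so a half turn about x gives the same grasp; the last joint's range is limited). The gripper opens to 95 mm and grips with 3 to 60 N. Pads are 20 mm wide; open, the fingers measure 119 mm over their backs; the gripper's body (75 mm by 180 mm) begins 59 mm behind the grasp point.
Start: joints at [1.129, 0.491, 1.559, -0, 1.092, -0.106], TCP at [205.929, 590.1, 404.761] pointing down, gripper open.
Joint ranges: [-3.1, 3.1], [-0.84, 2.19], [0.05, 2.79], [-1.13, 4.28], [0.06, 2.93], [-2.69, 2.69]. Speed limits (rad/s): [2.22, 2.22, 2.79, 3.14, 3.14, 3.14].

INTERFACE

Orientations are given as [roll, pitch, yaw] about the fixed x, y, z axes, in that order (R = Rz(yaw) Ry(pitch) Rx(roll)).
In Python, from cell import monitor, cams, job, env gives the robot as it stands. The module is installed in compiled form; this text tells all that it offers.
- The arm moves only by the tool apply_moves, never from a script. Its argument "series" is a list of rows, each a list of 3 entries, a list of its own where there are three numbers: the closure, from -1 (fully open) to 1 (shut), so that 0 is half open, then the shift along the tool's x, y, z in cm, then the turn about the tool's x in rad. A call has 1 to 20 rows; each row is the pose to reach, as a shift and turn from the pose commanded when the call began, along the tool's axes at that moment; what a row does not reach only later rows make up. A row lasts 1/8 s, in which the tool goes at most 62.5 mm and 10.7 degrees, less where a joint would pass 70% of its speed; a pose out of reach is approached as far as the arm can. A call with a gripper value outside its range is refused whole. The fingers move at their own pace and stop on an object; the grip force is fixed at half the most. Time passes only in rows, so rows that repeat a pose let the fingers close. It gives the time, the measured TCP pose, the force and the opening at its end, in the units of the state.
- monitor.state(): the state, without advancing time (a new reading comes with each control period).
- cams.read_camera(name): name is "scene" or "top"; returns a dict with "image" (400x640x3 uint8, red, green, blue), "fx", "fy", "cx", "cy" (pixels), "position" and "orientation" of the camera in the world. Camera axes: x right, y down, z forward; pixel columns grow to the right and rows downward; lengths in mm; the calibration is good to about 2 mm. A picture is of the moment at which its call begins. There is no depth.
- job.job_done(): hands the job in, once; it reports no verdict.
The state is a dict: "t": time; "joints": joint angles; "qvel": joint speeds; "tau": joint torques, N m; "eef_pos": TCP position; "tcp_rot": TCP orientation; "ft_force": force on the tool from outside, world axes, zero at the start; "moment": the same for the moment, N m; "opening": opening from 0.0 (shut) to 1.0 (fully open).
Only numpy, scipy, OpenCV 4.12 (cv2) and the standard library are available. Lean on these libraries where they do the work, as an engineer would, in place of code of your own. Each camera call takes 0.05 s, during which the arm holds its last target. There are 200 camera calls.

TASK

Build a spring pack on the stand's arbor from the conical washers on the mat, faces alternating and the outer rim outward at both ends: a dome-up washer first on the seat, then a dish-up one, and so on in whole pairs, using every pair there is, each the way up it lies; leave an odd washer lying. Then set the preload cap over the arbor onto the pack, and zero the readout under that preload: press the recessed button fully in with the tip of the screwdriver and let it spring out. Finally lay the screwdriver back on the tool mat; do not disturb the loose pipe joint and the spring clamp.

Things in the scene. Friction and masses are not known exactly. Their poses are not given: they have to be found in the camera images.
- dome_1: conical spring washer (disc spring), bright steel, 63 mm outside, 31 mm bore, 6 mm thick steel, 10.5 mm high over the cone, 90 g; origin at the centre of its underside, z up as it lies; this one lies DOME UP: outer rim (6 mm high, what the fingers grip; 10 to 20 N is plenty, a hard grip rides up the cone) down on the mat, bore edge raised to 10.5 mm. May be absent
- dome_2: conical spring washer (disc spring), bright steel, 63 mm outside, 31 mm bore, 6 mm thick steel, 10.5 mm high over the cone, 90 g; origin at the centre of its underside, z up as it lies; this one lies DOME UP: outer rim (6 mm high, what the fingers grip; 10 to 20 N is plenty, a hard grip rides up the cone) down on the mat, bore edge raised to 10.5 mm. May be absent
- dome_3: conical spring washer (disc spring), bright steel, 63 mm outside, 31 mm bore, 6 mm thick steel, 10.5 mm high over the cone, 90 g; origin at the centre of its underside, z up as it lies; this one lies DOME UP: outer rim (6 mm high, what the fingers grip; 10 to 20 N is plenty, a hard grip rides up the cone) down on the mat, bore edge raised to 10.5 mm. May be absent
- dish_1: conical spring washer (disc spring), bright steel, 63 mm outside, 31 mm bore, 6 mm thick steel, 10.5 mm high over the cone, 90 g; origin at the centre of its underside, z up as it lies; this one lies DISH UP: bore edge down on the mat, outer rim raised (rim from 4.5 to 10.5 mm above the underside). May be absent
- dish_2: conical spring washer (disc spring), bright steel, 63 mm outside, 31 mm bore, 6 mm thick steel, 10.5 mm high over the cone, 90 g; origin at the centre of its underside, z up as it lies; this one lies DISH UP: bore edge down on the mat, outer rim raised (rim from 4.5 to 10.5 mm above the underside). May be absent
- dish_3: conical spring washer (disc spring), bright steel, 63 mm outside, 31 mm bore, 6 mm thick steel, 10.5 mm high over the cone, 90 g; origin at the centre of its underside, z up as it lies; this one lies DISH UP: bore edge down on the mat, outer rim raised (rim from 4.5 to 10.5 mm above the underside). May be absent
- stand: spring test stand, fixed: dark steel base plate 150 mm deep (x) x 250 mm wide (y) x 12 mm; origin under the plate's centre, x pointing away from the robot, y left. Upright steel arbor on a round seat at y = +60 mm; grey readout box (70 x 80 mm, top at 90 mm) at y = -65 mm, its front face looking to -x
- arbor_seat (a point): centre of the flat round seat (66 mm across, 22 mm above the bench) from which the arbor rises. The arbor is 27 mm thick, straight to 64 mm above the seat, then tapers to a 12 mm tip at 72 mm. Alternating washers stack at 10.5 mm a washer; two facing the same way nest at about 6.5 mm
- zero_button (a joint): travel of the zero button: 0 out, 0.005 m fully in (about 5 N, springs back)
- button_face (a point): centre of the white button's face, 14 mm across, 47 mm above the bench, at the readout box's front face. It is pressed along the stand's +x. It lies 5 mm deep inside a black round shroud of 18 mm bore and 28 mm outside that stands 12 mm proud of the front face
- preload_cap: turned aluminium-grey preload cap, 0.4 kg, like a top hat: flange 63 mm across and 8 mm high at the bottom, above it a hub 44 mm across up to 44 mm high (grip there); blind bore 31 mm across, 34 mm deep, from below with a 3 mm chamfer. Origin at the centre of its underside, z up
- screwdriver: screwdriver with red handle, 207 mm long, 0.12 kg, lying level; its axis is y and lies 13 mm above its origin: handle (26 mm thick) from y = +6 to +103 mm, steel shaft (6 mm thick) to the tip at y = -103.5 mm
- screwdriver_tip (a point): the tip of the screwdriver's shaft, on its axis
- screwdriver_grip (a point): a point on the handle's axis, 138 mm behind the tip, good to grip
- tool_mat: black rubber mat, 170 (x) x 260 (y) x 3 mm, fixed, home of the screwdriver, which lies along the mat's y, and at the start of the preload cap; origin under its centre
- washer_mat: black rubber mat, 240 (x) x 260 (y) x 3 mm, fixed, on which the washers lie at the start; origin under its centre
- pipe_frame: half-built pipe frame, fixed, round the washer mat: pipes of 28 mm up to 35 mm above the bench; its upright posts, 305 mm high, stand at world (0.37, -0.035) and (0.71, 0.52)
- pipe_joint_6: bystander: loose grey pipe joint, 50 x 40 x 28 mm, to the right of the stand
- spring_clamp: bystander: loose green spring clamp, 73 x 109 x 22 mm, lying in front of the stand
Not all that is in view belongs to the job. Leave any green or turquoise look-alike of the dome_1 alone.

How it is judged (in metres and radians):
On the way, in this order (a step that is already met when the one before it is completed fails the run):
1. all whole pairs of washers stand on the arbor, dome up and dish up in turn from the seat; an odd one is left on the bench (((horizontal distance between dish_1 and arbor_seat below 0.005 m and angle between dish_1's own z axis and vertical below 0.1 rad and (z of dish_1 in the frame of arbor_seat between 0.008 and 0.013 m or z of dish_1 in the frame of arbor_seat between 0.029 and 0.034 m or z of dish_1 in the frame of arbor_seat between 0.05 and 0.055 m)) or (horizontal distance between dish_1 and arbor_seat above 0.12 m and height (world z) of dish_1 below 0.03 m)) and ((horizontal distance between dish_2 and arbor_seat below 0.005 m and angle between dish_2's own z axis and vertical below 0.1 rad and (z of dish_2 in the frame of arbor_seat between 0.008 and 0.013 m or z of dish_2 in the frame of arbor_seat between 0.029 and 0.034 m or z of dish_2 in the frame of arbor_seat between 0.05 and 0.055 m)) or (horizontal distance between dish_2 and arbor_seat above 0.12 m and height (world z) of dish_2 below 0.03 m)) and ((horizontal distance between dish_3 and arbor_seat below 0.005 m and angle between dish_3's own z axis and vertical below 0.1 rad and (z of dish_3 in the frame of arbor_seat between 0.008 and 0.013 m or z of dish_3 in the frame of arbor_seat between 0.029 and 0.034 m or z of dish_3 in the frame of arbor_seat between 0.05 and 0.055 m)) or (horizontal distance between dish_3 and arbor_seat above 0.12 m and height (world z) of dish_3 below 0.03 m)) and ((horizontal distance between dome_1 and arbor_seat below 0.005 m and angle between dome_1's own z axis and vertical below 0.1 rad and (z of dome_1 in the frame of arbor_seat between -0.0025 and 0.0025 m or z of dome_1 in the frame of arbor_seat between 0.0185 and 0.0235 m or z of dome_1 in the frame of arbor_seat between 0.0395 and 0.0445 m)) or (horizontal distance between dome_1 and arbor_seat above 0.12 m and height (world z) of dome_1 below 0.03 m)) and ((horizontal distance between dome_2 and arbor_seat below 0.005 m and angle between dome_2's own z axis and vertical below 0.1 rad and (z of dome_2 in the frame of arbor_seat between -0.0025 and 0.0025 m or z of dome_2 in the frame of arbor_seat between 0.0185 and 0.0235 m or z of dome_2 in the frame of arbor_seat between 0.0395 and 0.0445 m)) or (horizontal distance between dome_2 and arbor_seat above 0.12 m and height (world z) of dome_2 below 0.03 m)) and ((horizontal distance between dome_3 and arbor_seat below 0.005 m and angle between dome_3's own z axis and vertical below 0.1 rad and (z of dome_3 in the frame of arbor_seat between -0.0025 and 0.0025 m or z of dome_3 in the frame of arbor_seat between 0.0185 and 0.0235 m or z of dome_3 in the frame of arbor_seat between 0.0395 and 0.0445 m)) or (horizontal distance between dome_3 and arbor_seat above 0.12 m and height (world z) of dome_3 below 0.03 m)) and (horizontal distance between each of dish_1, dish_2, dish_3 and arbor_seat below 0.005 m or horizontal distance between each of dome_1, dome_2, dome_3 and arbor_seat below 0.005 m) and (not (z of any of dome_1, dome_2, dome_3 in the frame of arbor_seat above -0.0025 m) or z of any of dish_1, dish_2, dish_3 in the frame of arbor_seat above 0.008 m) and (not (z of any of dome_1, dome_2, dome_3 in the frame of arbor_seat above 0.0185 m) or z of any of dish_1, dish_2, dish_3 in the frame of arbor_seat above 0.029 m) and (not (z of any of dome_1, dome_2, dome_3 in the frame of arbor_seat above 0.0395 m) or z of any of dish_1, dish_2, dish_3 in the frame of arbor_seat above 0.05 m)), for 0.3 s.
2. the preload cap sits over the arbor on the pack of two or three whole pairs (all of step 1 and horizontal distance between preload_cap and arbor_seat below 0.005 m and angle between preload_cap's own z axis and vertical below 0.08 rad and (z of preload_cap in the frame of arbor_seat between 0.038 and 0.046 m or z of preload_cap in the frame of arbor_seat between 0.059 and 0.067 m)), for 0.3 s.
3. under the cap, the zero button is pressed in by at least 4 of its 5 mm with the tip of the screwdriver (all of step 2 and value of joint zero_button above 0.004 m and distance between screwdriver_tip and button_face below 0.009 m), for 0.1 s.
At the end, for the whole second after the job is handed in: All whole pairs stand on the arbor, alternating from dome up, within 5 mm of its axis and 2.5 mm in height; an odd washer lies on the bench 120 mm or more from the arbor; the cap sits level on the pack; button out; screwdriver flat on the tool mat (10 mm over allowed); all at rest (all of step 2 and value of joint zero_button below 0.001 m and x of screwdriver_tip in the frame of tool_mat between -0.095 and 0.095 m and y of screwdriver_tip in the frame of tool_mat between -0.14 and 0.14 m and height (world z) of each of screwdriver_tip, screwdriver_grip below 0.03 m and x of screwdriver_grip in the frame of tool_mat between -0.095 and 0.095 m and y of screwdriver_grip in the frame of tool_mat between -0.14 and 0.14 m and linear speed of each of dish_1, dish_2, dish_3, dome_1, dome_2, dome_3, preload_cap, screwdriver below 0.02 m/s); the robot touches nothing.
It fails at once if the loose pipe joint or the spring clamp is moved by more than 30 mm (distance of any of pipe_joint_6, spring_clamp from where it was at the start of the episode above 0.03 m).
Of dish_1, dish_2, dish_3 only 2 to 3 are there at a start; the rules pass over those that are not, and their reading is None.
Of dome_1, dome_2, dome_3 only 2 to 3 are there at a start; the rules pass over those that are not, and their reading is None.
At some moment in a run one of preload_cap, screwdriver, dish_1, dome_1, dish_2, dome_2, dish_3, dome_3 may be knocked a few centimetres aside while the robot is not near it.
It also fails if it takes over 210 s, if anything falls off the work surface, if the arm or the gripper's body presses on something with over 40 N, if the wrist force passes 120 N, or if a joint passes its speed limit or range.

## Working session

There is one attempt and no reset: what is moved stays moved. The work goes in short steps, Python scripts to look and compute and a tool call to move; the robot and the scene stay as the last step left them, time stands still between calls to the robot, and variables do not carry over. Pictures are saved under pics/ and viewed, about 12 in all and at most 16, crops included, and the job is handed in when it is done.

Besides the shell and the picture viewer there is one more tool, called after ">>>" by a JSON object that holds its "op" and its "data". apply_moves: Moves the arm, as the interface text tells. Its arguments: {"type":"object","properties":{"series":{"type":"array"}},"required":["series"]}

```bash
mkdir -p pics
cat > h.py <<'E'
import numpy as np, cv2
from scipy.spatial.transform import Rotation as R
from cell import monitor, cams, job, env
def cam(n,save=None):
    c=cams.read_camera(n)
    if save: cv2.imwrite('pics/'+save,c['image'][:,:,::-1])
    return c
def rot(c):
    o=np.array(c['orientation'],float)
    return o if o.shape==(3,3) else R.from_euler('xyz',o).as_matrix()
def ray(c,u,v):
    d=rot(c)@np.array([(u-c['cx'])/c['fx'],(v-c['cy'])/c['fy'],1]); return np.array(c['position']),d
def at(c,u,v,z):
    p,d=ray(c,u,v); return p+d*(z-p[2])/d[2]
def proj(c,P):
    q=rot(c).T@(np.array(P,float)-c['position']); return c['cx']+c['fx']*q[0]/q[2],c['cy']+c['fy']*q[1]/q[2]
E
python3 - <<'E'
from h import *
for n in('scene','top'):
    c=cam(n,n+'0.png'); print(n,{k:c[k] for k in c if k!='image'})
print(monitor.state(),env.tcp_to_tips)
E
```

```text
scene {'fx': 504.505469634981, 'fy': 504.505469634981, 'cx': 315.31353129358894, 'cy': 197.7563032060281, 'position': array([ -65.45190214, 1209.60481834, 1095.80528364]), 'orientation': array([-2.2027151 ,  0.00478077, -2.67511944])}
top {'fx': 455.87618346416184, 'fy': 455.87618346416184, 'cx': 315.8597111935826, 'cy': 193.6986913137275, 'position': array([ 336.33991062,  -64.68971947, 1442.52192879]), 'orientation': array([-2.98996792, -0.00811746, -1.56220229])}
{'t': 0.1, 'joints': array([ 1.12940740e+00,  4.91476055e-01,  1.55935063e+00,  9.73960972e-06,
        1.09171240e+00, -1.05607420e-01]), 'qvel': array([-0.00017783, -0.00055158, -0.00020256,  0.00051488,  0.00111353,
        0.00079518]), 'tau': array([ 3.35088560e-03, -6.13628268e+01, -2.58604091e+01,  6.93586003e-02,
        4.70790337e-02, -5.08099981e-05]), 'eef_pos': array([205.91530576, 590.08302901, 404.24757803]), 'tcp_rot': array([-1.68553133,  1.56984986, -2.02131732]), 'ft_force': array([-0.09303286, -0.51189247, -0.05950509]), 'moment': array([-0.05369875, -0.05669889,  0.00788641]), 'opening': 1.0039684511803426} 190.1
```

View pics/scene0.png

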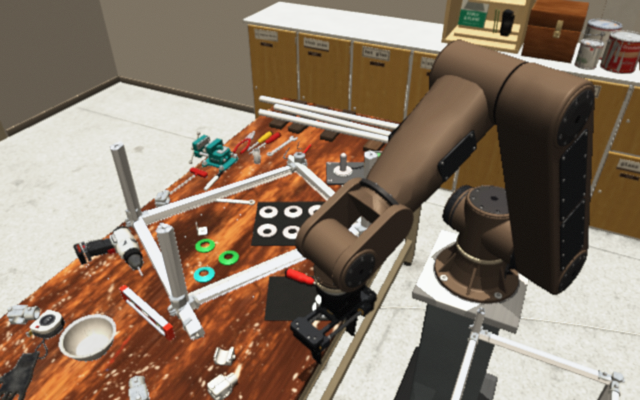

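View pics/top0.png

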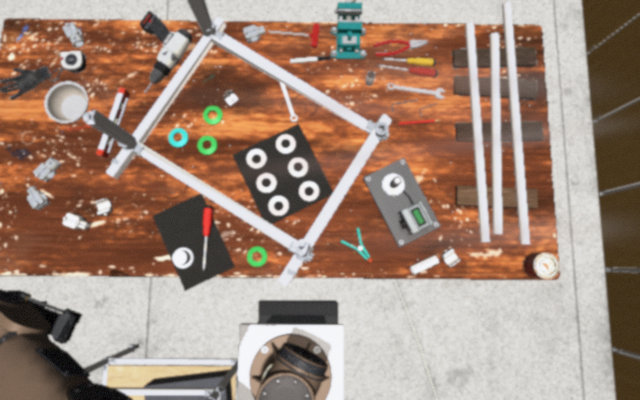

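Run:
```python
from h import *
t=cam('top');s=cam('scene')
a=t['image'][120:225,230:335]; a=cv2.resize(a,None,fx=5.5,fy=5.5,interpolation=cv2.INTER_CUBIC)
b=s['image'][195:250,245:325]; b=cv2.resize(b,None,fx=5.5,fy=5.5,interpolation=cv2.INTER_CUBIC)
cv2.imwrite('pics/wt.png',a[:,:,::-1]);cv2.imwrite('pics/ws.png',b[:,:,::-1])
a=t['image'][145:275,350:480];b=t['image'][185:295,145:280]
cv2.imwrite('pics/stand.png',np.hstack([cv2.resize(x,(400,int(400*x.shape[0]/x.shape[1])),interpolation=3)[:325] for x in(a,b)])[:,:,::-1])
for P in [(370,-35,0),(370,-35,305),(710,520,0),(710,520,305)]: print(P,proj(t,P))
g=cv2.cvtColor(t['image'],cv2.COLOR_RGB2GRAY)
m=(g>150).astype(np.uint8); n,l,st,ce=cv2.connectedComponentsWithStats(m)
for i in range(1,n):
    x,y,w,h,A=st[i]
    if 80<A<600 and 12<w<30 and 12<h<30:
        mm=l==i; ys,xs=np.nonzero(mm); hull=cv2.convexHull(np.c_[xs,ys].astype(np.float32)); e=cv2.fitEllipse(hull)
        print(np.round(e[0],1),np.round(e[1],1),A,np.round(at(t,*e[0],8),0))
```

```text
(370, -35, 0) (np.float64(302.7621798911906), np.float64(252.4245458656848))
(370, -35, 305) (np.float64(300.26499047787325), np.float64(249.5063681962763))
(710, 520, 0) (np.float64(132.96496318563115), np.float64(145.23844414625523))
(710, 520, 305) (np.float64(87.07366678050084), np.float64(114.9816418206103))
[73.3 32.8] [15.1 28.8] 274 [1093.  743.    8.]
[254.2  31.8] [16.2 21.6] 226 [1104.  137.    8.]
[70.1 58.6] [20.2 24.9] 252 [1001.  745.    8.]
[231.  99.] [10.6 13. ] 110 [867. 207.   8.]
[285.3 143.5] [19.5 20. ] 269 [719.  26.   8.]
[255.9 158.1] [19.9 20.4] 272 [670. 119.   8.]
[297.6 166.8] [19.8 20.1] 265 [642. -15.   8.]
[418.3 171.6] [19.5 20.9] 185 [ 631. -403.    8.]
[266.  182.5] [19.8 20.5] 275 [590.  85.   8.]
[392.8 184.2] [23.6 24.5] 420 [ 589. -320.    8.]
[308.6 190.6] [20.2 20.3] 275 [565. -51.   8.]
[ 41.6 200.8] [20.3 45. ] 290 [525. 792.   8.]
[278.1 205.2] [20.3 20.6] 282 [518.  45.   8.]
[100.5 206.2] [16.7 21.1] 203 [509. 605.   8.]
[ 73.3 221.5] [14.6 25.9] 268 [460. 686.   8.]
[450.8 257.2] [15.3 18. ] 204 [ 359. -498.    8.]
[424.7 264.7] [13.3 31.9] 287 [ 335. -415.    8.]
```

View pics/wt.png

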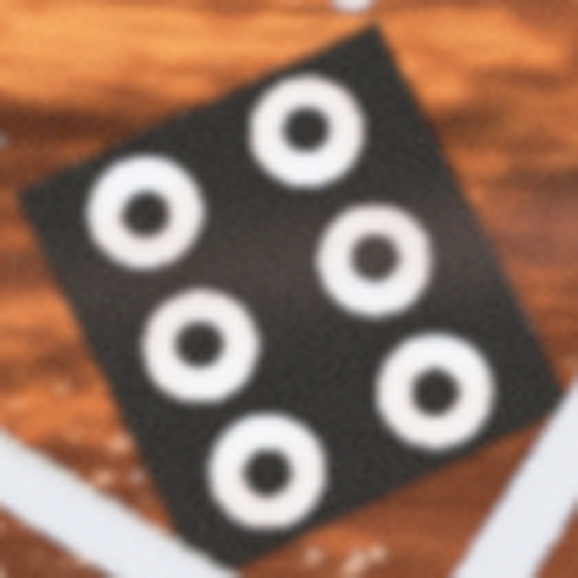

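View pics/ws.png

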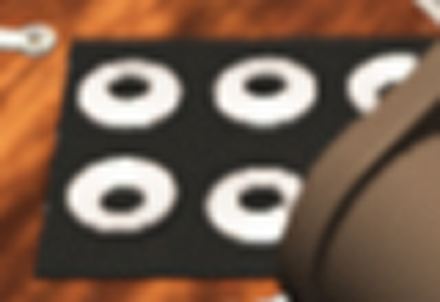

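View pics/stand.png

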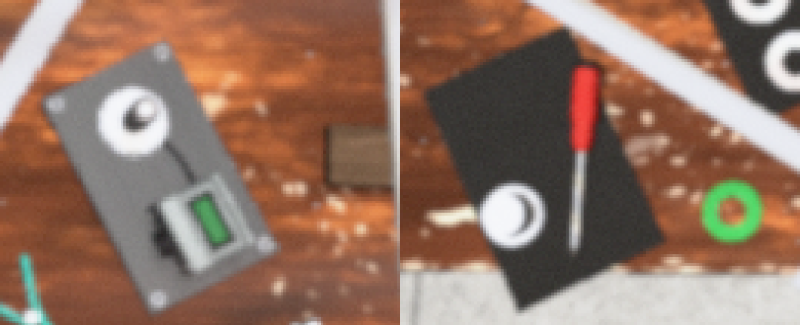

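Run:
```python
from h import *
t=cam('top');s=cam('scene')
W=dict(a=(285.3,143.5),b=(255.9,158.1),c=(297.6,166.8),d=(266,182.5),e=(308.6,190.6),f=(278.1,205.2))
for k,p in W.items():
    P=at(t,*p,8); print(k,np.round(P,1),np.round(proj(s,P),1), 'crop',np.round((np.array(proj(s,P))-[245,195])*5.5))
b=[at(t,350+x/3.077,145+y/3.077,14) for x,y in((55,104),(163,52),(158,299),(265,243))]
print(np.round(b,1)); C=np.mean(b,0); print('C',C)
ux=(b[1]-b[0]+b[3]-b[2]);uy=(b[0]-b[2]+b[1]-b[3])
for v in (ux,uy):print(np.linalg.norm(v)/2,np.degrees(np.arctan2(v[1],v[0])))
y=uy/np.linalg.norm(uy);x=np.array([y[1],-y[0],0])
S=C+60*y;S[2]=22;print('seat',S,'top px seat',proj(t,S),'tip',proj(t,S+[0,0,72]),'scene',proj(s,S),proj(s,S+[0,0,72]))
for P in((204.1,269.4),(208.1,207.6),(182.8,257.6)): print(np.round(at(t,*P,16),1))
def z(c,x0,y0,w,h,k): return cv2.resize(c['image'][y0:y0+h,x0:x0+w],None,fx=k,fy=k,interpolation=3)
A=z(t,360,155,80,90,6);B=z(s,320,140,50,90,6)
cv2.imwrite('pics/st2.png',np.hstack([A,B])[:,:,::-1])
```

```text
a [719.   25.9   8. ] [269.1 210.6] crop [133.  86.]
b [669.6 119.5   8. ] [267.4 229.9] crop [123. 192.]
c [642.4 -15.1   8. ] [293.7 210.2] crop [268.  83.]
d [590.2  85.    8. ] [293.  230.7] crop [264. 197.]
e [565.4 -51.2   8. ] [317.8 210.5] crop [400.  85.]
f [517.6  44.9   8. ] [317.8 230. ] crop [400. 193.]
[[ 604.4 -239.9   14. ]
 [ 660.7 -353.1   14. ]
 [ 404.2 -342.8   14. ]
 [ 462.1 -453.5   14. ]]
C [ 532.843722   -347.30283133   14.        ]
125.67489243021136 -62.962430133212514
223.82792321502976 27.008703128900045
seat [ 586.29997521 -320.05528111   22.        ] top px seat (np.float64(393.52968271255304), np.float64(184.21176483734493)) tip (np.float64(397.7514348517273), np.float64(180.10771998562646)) scene (np.float64(343.6883061304884), np.float64(168.56945608458545)) (np.float64(344.22349022385384), np.float64(152.743031547223))
[315.1 267.9  16. ]
[506.9 264.1  16. ]
[350.5 335.3  16. ]
```

View pics/st2.png

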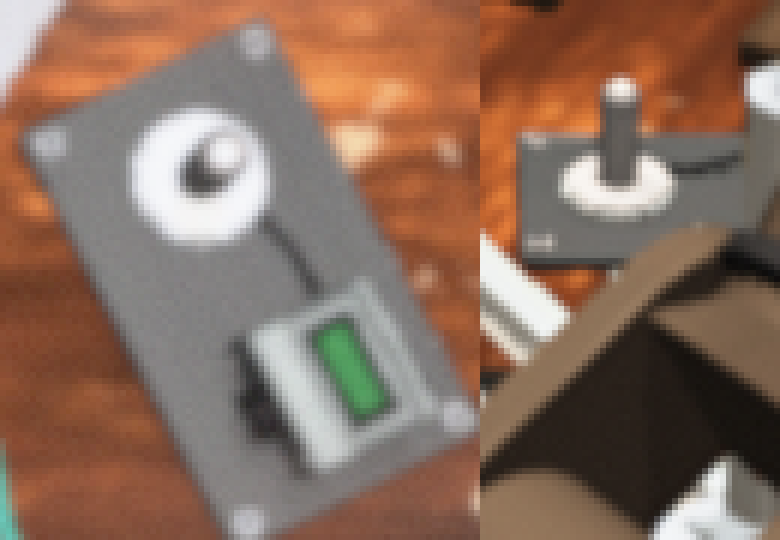

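```bash
cat >> h.py <<'E'
def go(x,y,z,ang=None):
    "print tool shift (cm) and turn (rad) to bring TCP to x,y,z, jaw axis at ang deg (mod 180)"
    s=monitor.state(); M=R.from_euler('xyz',s['tcp_rot']).as_matrix()
    d=M.T@(np.array([x,y,z])-s['eef_pos'])/10
    tr=[]
    if ang is not None:
        a=np.degrees(np.arctan2(M[1,1],M[0,1]))
        # turn about tool x (down): positive turn decreases world yaw
        w=(a-ang+90)%180-90; tr=[round(np.radians(v),3) for v in (w,w-180*np.sign(w))]
    print('shift cm',np.round(d,2),'turn',tr,'q6',round(s['joints'][5],3))
    return M,s
E
python3 - <<'E'
from h import *
M,s=go(719,26,300,-62.4); print(np.round(M,3))
E
```

```text
shift cm [ 10.46 -36.35  67.03] turn [np.float64(-0.818), np.float64(2.324)] q6 -0.106
[[-0.     0.33   0.944]
 [-0.     0.944 -0.33 ]
 [-1.    -0.    -0.   ]]
```

>>> {"op": "apply_moves", "data": {"series": [[-1,[4,-36.35,67.0],2.324],[-1,[4,-36.35,67.0],2.324],[-1,[4,-36.35,67.0],2.324],[-1,[4,-36.35,67.0],2.324],[-1,[4,-36.35,67.0],2.324],[-1,[4,-36.35,67.0],2.324],[-1,[4,-36.35,67.0],2.324],[-1,[4,-36.35,67.0],2.324],[-1,[4,-36.35,67.0],2.324],[-1,[4,-36.35,67.0],2.324],[-1,[4,-36.35,67.0],2.324],[-1,[4,-36.35,67.0],2.324],[-1,[4,-36.35,67.0],2.324],[-1,[10.4,-36.35,67.0],2.324],[-1,[10.4,-36.35,67.0],2.324],[-1,[10.4,-36.35,67.0],2.324],[-1,[10.4,-36.35,67.0],2.324]]}}

```text
t: 2.42
eef_pos: [719.0, 26.4, 303.3]
tcp_rot: [2.633, 1.567, -0.027]
ft_force: [-0.2, 0.2, -0.2]
opening: 1.001
```

Run:
```python
from h import *
t=cam('top');s=cam('scene')
go(719,26,240,-62.4);print(monitor.state()['joints'])
A=cv2.resize(t['image'][110:240,220:350],(520,520),interpolation=3);B=s['image'][190:250,240:340];B=cv2.resize(B,(800,480),interpolation=3)
cv2.imwrite('pics/p1.png',cv2.resize(np.vstack([np.hstack([A,np.zeros((520,280,3),np.uint8)]),B]),(480,600))[:,:,::-1])
```

```text
shift cm [6.27 0.03 0.02] turn [np.float64(0.001), np.float64(-3.141)] q6 1.033
[-5.50646163e-02  7.23600744e-01  1.39837297e+00  1.11828376e-04
  1.01687197e+00  1.03345933e+00]
```

View pics/p1.png

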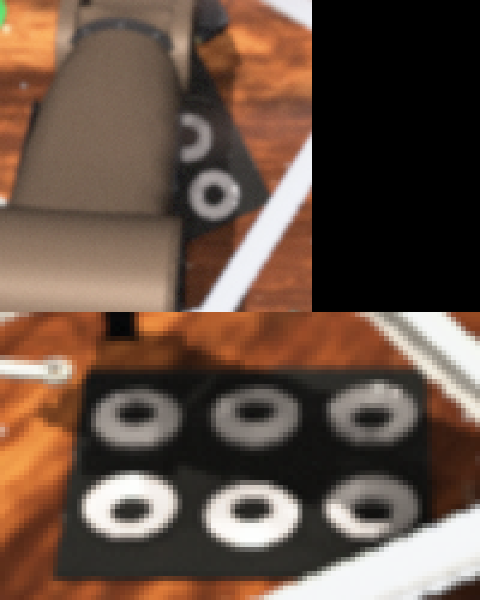

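>>> {"op": "apply_moves", "data": {"series": [[-1,[6,0,0],0],[-1,[6,0,0],0],[-1,[10,0,0],0],[-1,[10,0,0],0],[-1,[10,0,0],0],[-1,[10,0,0],0]]}}

```text
t: 3.28
eef_pos: [719.2, 26.2, 203.1]
tcp_rot: [2.642, 1.568, -0.018]
ft_force: [-0.1, -1.3, 0.2]
opening: 1.003
```

>>> {"op": "apply_moves", "data": {"series": [[-1,[0.6,0,0],0],[-1,[0.6,0,0],0],[-1,[0.6,0,0],0],[-1,[0.6,0,0],0]]}}

```text
t: 3.78
eef_pos: [718.8, 26.1, 194.8]
tcp_rot: [-2.545, 1.571, 1.079]
ft_force: [-0.1, -0.0, -0.1]
opening: 0.997
```

>>> {"op": "apply_moves", "data": {"series": [[1,[0,0,0],0],[1,[0,0,0],0],[1,[0,0,0],0],[1,[0,0,0],0],[1,[0,0,0],0],[1,[0,0,0],0],[1,[0,0,0],0],[1,[0,0,0],0]]}}

```text
t: 4.78
eef_pos: [718.7, 26.1, 194.7]
tcp_rot: [-1.93, 1.571, 1.693]
ft_force: [-0.8, 0.1, -0.3]
opening: 0.646
```

>>> {"op": "apply_moves", "data": {"series": [[1,[-1,0,0],0],[1,[-2,0,0],0],[1,[-6,0,0],0],[1,[-12.5,0,0],0],[1,[-12.5,0,0],0],[1,[-12.5,0,0],0],[1,[-12.5,0,0],0]]}}

```text
t: 5.65
eef_pos: [718.5, 26.1, 318.2]
tcp_rot: [-0.555, 1.568, 3.069]
ft_force: [-0.5, 0.6, -0.6]
opening: 0.646
```

Run:
```python
from h import *
go(586.4,-319.7,320,-62.4);print(monitor.state())
```

```text
shift cm [-0.15 24.52 27.73] turn [np.float64(0.0), np.float64(-3.142)] q6 1.034
{'t': 5.65, 'joints': array([-5.54887793e-02,  7.07899454e-01,  1.38564412e+00,  4.90370524e-05,
        1.05047280e+00,  1.03350761e+00]), 'qvel': array([ 0.00099594,  0.00739832, -0.00223622, -0.00036738,  0.00203049,
       -0.00035377]), 'tau': array([ 4.24922642e-02, -7.60357833e+01, -2.58490080e+01,  6.47355476e-02,
       -4.74768388e-02,  1.73582080e-04]), 'eef_pos': array([718.50846744,  26.09494047, 318.20259038]), 'tcp_rot': array([-0.5548171 ,  1.56837224,  3.06855106]), 'ft_force': array([-0.4782682 ,  0.55650962, -0.59731417]), 'moment': array([-0.00882636,  0.09683965,  0.01241375]), 'opening': 0.6458450897687835}
```

>>> {"op": "apply_moves", "data": {"series": [[1,[0,24.5,27.7],0],[1,[0,24.5,27.7],0],[1,[0,24.5,27.7],0],[1,[0,24.5,27.7],0],[1,[0,24.5,27.7],0],[1,[0,24.5,27.7],0],[1,[0,24.5,27.7],0],[1,[0,24.5,27.7],0],[1,[0,24.5,27.7],0],[1,[0,24.5,27.7],0],[1,[0,24.5,27.7],0]]}}

```text
t: 7.02
eef_pos: [587.1, -318.6, 319.7]
tcp_rot: [-2.572, 1.571, 1.052]
ft_force: [0.8, -1.0, -0.2]
opening: 0.642
```

Run:
```python
from h import *
M,st=go(586.4,-319.7,320,-62.4);print(st['joints'])
t=cam('top');s=cam('scene')
A=cv2.resize(t['image'][150:230,360:440],(480,480),interpolation=3);B=s['image'][115:195,310:363];B=cv2.resize(B,(320,480),interpolation=3)
cv2.imwrite('pics/p2.png',np.hstack([A,B])[:,:,::-1])
```

```text
shift cm [-0.03  0.06  0.12] turn [np.float64(0.001), np.float64(-3.14)] q6 0.492
[-5.95975337e-01  6.37296233e-01  1.53085889e+00  1.05475799e-04
  9.73444284e-01  4.91829953e-01]
```

View pics/p2.png

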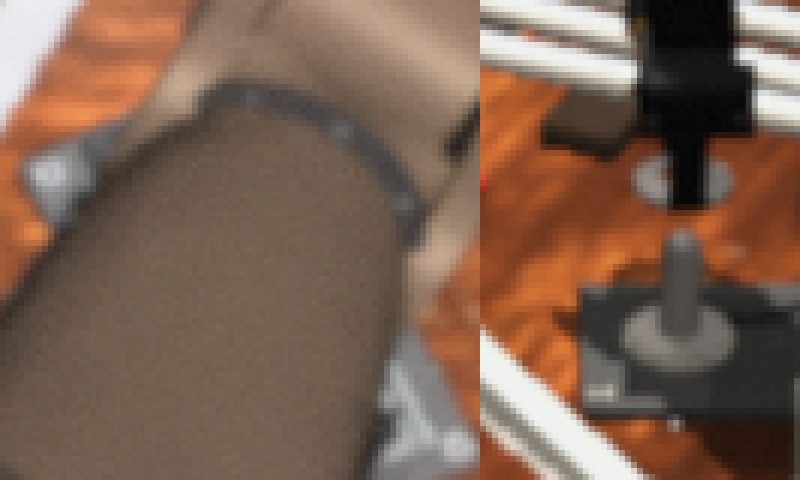

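>>> {"op": "apply_moves", "data": {"series": [[1,[0,0.06,0.12],0],[1,[2,0.06,0.12],0],[1,[3,0.06,0.12],0],[1,[4,0.06,0.12],0],[1,[5,0.06,0.12],0],[1,[6,0.06,0.12],0],[1,[7,0.06,0.12],0],[1,[7,0.06,0.12],0],[1,[7,0.06,0.12],0]]}}

```text
t: 8.25
eef_pos: [585.9, -319.5, 248.8]
tcp_rot: [-1.393, 1.568, 2.23]
ft_force: [-0.6, 6.1, -4.0]
opening: 0.644
```

>>> {"op": "apply_moves", "data": {"series": [[1,[0,-0.13,-0.07],0],[1,[0,-0.13,-0.07],0],[1,[0,-0.13,-0.07],0]]}}

```text
t: 8.62
eef_pos: [586.0, -318.9, 249.7]
tcp_rot: [-1.839, 1.57, 1.785]
ft_force: [0.0, 2.2, -2.8]
opening: 0.647
```

>>> {"op": "apply_moves", "data": {"series": [[1,[0,-0.09,-0.05],0],[1,[0,-0.09,-0.05],0],[1,[0,-0.09,-0.05],0]]}}

```text
t: 9.0
eef_pos: [586.1, -318.1, 249.8]
tcp_rot: [2.058, 1.57, -0.601]
ft_force: [0.3, 0.5, -1.2]
opening: 0.641
```

>>> {"op": "apply_moves", "data": {"series": [[1,[1,0,0],0],[1,[2,0,0],0],[1,[3,0,0],0],[1,[3.4,0,0],0],[1,[3.4,0,0],0],[1,[3.4,0,0],0],[1,[3.4,0,0],0]]}}

```text
t: 9.88
eef_pos: [586.1, -318.0, 216.0]
tcp_rot: [2.169, 1.57, -0.49]
ft_force: [0.1, 0.6, -0.7]
opening: 0.642
```

>>> {"op": "apply_moves", "data": {"series": [[1,[0.18,0,0],0],[1,[0.18,0,0],0],[-0.2,[0.18,0,0],0],[-1,[0.18,0,0],0],[-1,[0.18,0,0],0],[-1,[0.18,0,0],0],[-1,[-3,0,0],0],[-1,[-10.5,0,0],0],[-1,[-10.5,0,0],0],[-1,[-10.5,0,0],0],[-1,[-10.5,0,0],0]]}}

```text
t: 11.25
eef_pos: [585.8, -317.8, 319.0]
tcp_rot: [-1.101, 1.568, 2.522]
ft_force: [0.3, 0.6, -0.8]
opening: 1.0
```

Run:
```python
from h import *
for p in ((565.4,-51.2),(669.6,119.5),(517.6,44.9)): go(*p,215,-62.4)
```

```text
shift cm [ 10.45 -24.55 -10.56] turn [np.float64(0.0), np.float64(-3.142)] q6 0.493
shift cm [ 10.45 -34.85 -27.7 ] turn [np.float64(0.0), np.float64(-3.142)] q6 0.493
shift cm [ 10.47 -35.28 -10.77] turn [np.float64(0.0), np.float64(-3.142)] q6 0.493
```

>>> {"op": "apply_moves", "data": {"series": [[-1,[0,-24.5,-10.6],0],[-1,[0,-24.5,-10.6],0],[-1,[0,-24.5,-10.6],0],[-1,[0,-24.5,-10.6],0],[-1,[0,-24.5,-10.6],0],[-1,[4,-24.5,-10.6],0],[-1,[8,-24.5,-10.6],0],[-1,[10,-24.5,-10.6],0],[-1,[10,-24.5,-10.6],0],[-1,[10,-24.5,-10.6],0],[-1,[10,-24.5,-10.6],0]]}}

```text
t: 12.62
eef_pos: [566.7, -51.9, 221.6]
tcp_rot: [2.51, 1.569, -0.15]
ft_force: [-0.3, 0.8, -1.5]
opening: 0.994
```

Run:
```python
from h import *
M,st=go(565.4,-51.2,196.2,-62.4);print(st['joints'],st['eef_pos'])
t=cam('top');s=cam('scene')
A=cv2.resize(t['image'][150:230,360:440],(480,480),interpolation=3);B=s['image'][140:240,260:340];B=cv2.resize(B,(384,480),interpolation=3)
cv2.imwrite('pics/p3.png',np.hstack([A,B])[:480,:800,::-1])
```

```text
shift cm [ 2.54 -0.12  0.08] turn [np.float64(-0.0), np.float64(3.141)] q6 0.882
[-2.07388218e-01  6.57248626e-01  1.85640055e+00  1.45493302e-04
  6.26468973e-01  8.81689629e-01] [566.65713208 -51.8821717  221.57262376]
```

View pics/p3.png

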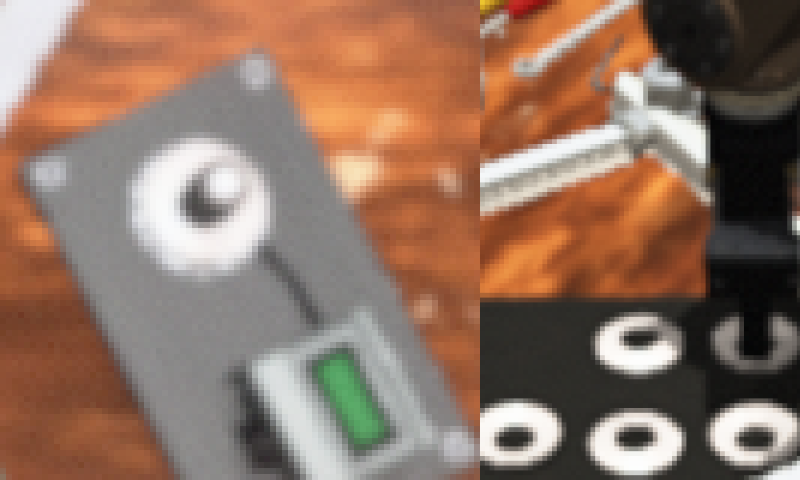

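>>> {"op": "apply_moves", "data": {"series": [[-1,[1.5,-0.08,0.05],0],[-1,[2.4,-0.08,0.05],0],[-1,[2.4,-0.08,0.05],0],[-1,[2.4,-0.08,0.05],0],[-1,[2.4,-0.08,0.05],0],[1,[2.4,-0.08,0.05],0],[1,[2.4,-0.08,0.05],0],[1,[2.4,-0.08,0.05],0],[1,[2.4,-0.08,0.05],0],[1,[2.4,-0.08,0.05],0],[1,[2.4,-0.08,0.05],0],[1,[2.4,-0.08,0.05],0],[1,[2.4,-0.08,0.05],0]]}}

```text
t: 14.35
eef_pos: [565.6, -51.2, 196.7]
tcp_rot: [-2.129, 1.571, 1.494]
ft_force: [-0.2, -0.6, 1.6]
opening: 0.664
```

>>> {"op": "apply_moves", "data": {"series": [[1,[-1,0,0],0],[1,[-2,0,0],0],[1,[-6,0,0],0],[1,[-12.5,0,0],0],[1,[-12.5,0,0],0],[1,[-12.5,0,0],0],[1,[-12.5,0,0],0]]}}

```text
t: 15.22
eef_pos: [565.4, -51.2, 320.6]
tcp_rot: [-0.729, 1.569, 2.894]
ft_force: [-0.1, -0.0, -0.8]
opening: 0.667
```

Run:
```python
from h import *
go(586.2,-317.2,320,-62.4)
```

```text
shift cm [ 0.04 24.54 10.48] turn [np.float64(0.0), np.float64(-3.142)] q6 0.882
```

>>> {"op": "apply_moves", "data": {"series": [[1,[0,24.5,10.5],0],[1,[0,24.5,10.5],0],[1,[0,24.5,10.5],0],[1,[0,24.5,10.5],0],[1,[0,24.5,10.5],0],[1,[0,24.5,10.5],0],[1,[0,24.5,10.5],0],[1,[0,24.5,10.5],0],[1,[0,24.5,10.5],0],[1,[1,24.5,10.5],0],[1,[2,24.5,10.5],0],[1,[3,24.5,10.5],0],[1,[4,24.5,10.5],0],[1,[5,24.5,10.5],0],[1,[6,24.5,10.5],0],[1,[7,24.5,10.5],0],[1,[7,24.5,10.5],0],[1,[7,24.5,10.5],0],[1,[7,24.5,10.5],0]]}}

```text
t: 17.6
eef_pos: [586.2, -317.0, 252.1]
tcp_rot: [2.212, 1.57, -0.447]
ft_force: [0.9, 0.8, -0.7]
opening: 0.662
```

>>> {"op": "apply_moves", "data": {"series": [[1,[1,0,0],0],[1,[1.8,0,0],0],[1,[2.4,0,0],0],[1,[2.4,0,0],0],[1,[2.4,0,0],0],[1,[2.4,0,0],0]]}}

```text
t: 18.35
eef_pos: [586.2, -317.0, 228.0]
tcp_rot: [2.303, 1.57, -0.357]
ft_force: [0.6, 0.1, -1.0]
opening: 0.659
```

>>> {"op": "apply_moves", "data": {"series": [[1,[0.13,0,0],0],[1,[0.13,0,0],0],[-0.2,[0.13,0,0],0],[-1,[0.13,0,0],0],[-1,[0.13,0,0],0],[-1,[0.13,0,0],0],[-1,[-3,0,0],0],[-1,[-9.3,0,0],0],[-1,[-9.3,0,0],0],[-1,[-9.3,-24.15,-18.95],0],[-1,[-9.3,-24.15,-18.95],0],[-1,[-9.3,-24.15,-18.95],0],[-1,[-9.3,-24.15,-18.95],0],[-1,[-9.3,-24.15,-18.95],0],[-1,[-9.3,-24.15,-18.95],0],[-1,[-4,-24.15,-18.95],0],[-1,[1,-24.15,-18.95],0],[-1,[1,-24.15,-18.95],0],[-1,[1,-24.15,-18.95],0],[-1,[1,-24.15,-18.95],0]]}}

```text
t: 20.85
eef_pos: [642.5, -15.5, 219.9]
tcp_rot: [2.557, 1.568, -0.103]
ft_force: [0.9, -0.3, 0.2]
opening: 1.002
```

Run:
```python
from h import *
go(642.4,-15.1,194.7,-62.4)
t=cam('top')
A=cv2.resize(t['image'][150:230,360:440],(480,480),interpolation=3);B=cv2.resize(t['image'][120:220,230:310],(384,480),interpolation=3)
cv2.imwrite('pics/p4.png',np.hstack([A,B])[:480,:800,::-1])
g=cv2.cvtColor(t['image'],cv2.COLOR_RGB2GRAY)
m=(g>150).astype(np.uint8); n,l,st,ce=cv2.connectedComponentsWithStats(m)
for i in range(1,n):
    x,y,w,h,A=st[i]
    if 80<A<600 and 12<w<30 and 12<h<30 and 150<x<420 and y>120:
        ys,xs=np.nonzero(l==i); e=cv2.fitEllipse(cv2.convexHull(np.c_[xs,ys].astype(np.float32)))
        print(np.round(e[0],1),np.round(e[1],1),A,np.round(at(t,*e[0],8),0))
```

```text
shift cm [ 2.52 -0.05  0.  ] turn [np.float64(-0.0), np.float64(3.141)] q6 0.962
[256.6 157.8] [19.3 22.6] 262 [671. 117.   8.]
[417.3 171.8] [20.3 24.7] 242 [ 630. -400.    8.]
[393.1 183.9] [24.2 25.4] 456 [ 590. -321.    8.]
[245.4 393.2] [13.3 20.9] 202 [-48. 131.   8.]
```

View pics/p4.png

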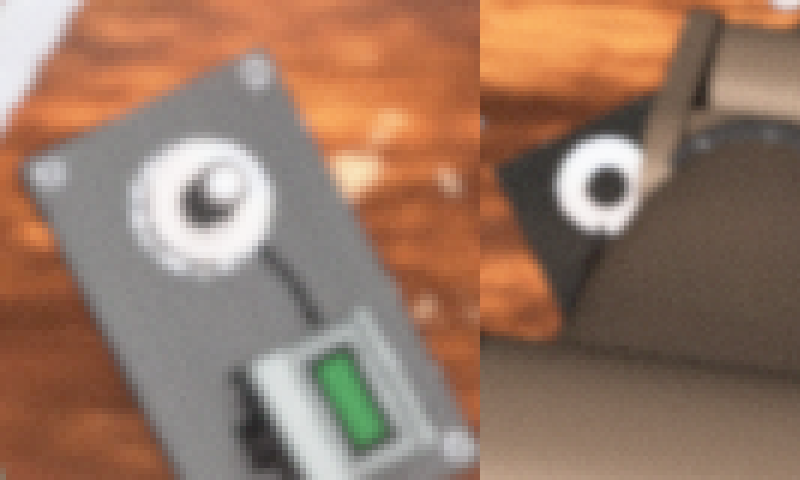

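>>> {"op": "apply_moves", "data": {"series": [[-1,[1.5,-0.05,0],0],[-1,[2.45,-0.05,0],0],[-1,[2.45,-0.05,0],0],[-1,[2.45,-0.05,0],0],[-1,[2.45,-0.05,0],0],[1,[2.45,-0.05,0],0],[1,[2.45,-0.05,0],0],[1,[2.45,-0.05,0],0],[1,[2.45,-0.05,0],0],[1,[2.45,-0.05,0],0],[1,[2.45,-0.05,0],0],[1,[2.45,-0.05,0],0],[1,[2.45,-0.05,0],0]]}}

```text
t: 22.52
eef_pos: [642.1, -14.5, 193.4]
tcp_rot: [2.833, 1.57, 0.174]
ft_force: [-1.2, 1.4, 9.3]
opening: 0.661
```

>>> {"op": "apply_moves", "data": {"series": [[1,[-1,0,0],0],[1,[-2,0,0],0],[1,[-6,0,0],0],[1,[-12.5,0,0],0],[1,[-12.5,0,0],0],[1,[-12.5,0,0],0],[1,[-12.5,0,0],0]]}}

```text
t: 23.4
eef_pos: [641.7, -14.7, 316.8]
tcp_rot: [-0.643, 1.568, 2.98]
ft_force: [-0.3, 0.6, 0.1]
opening: 0.66
```

Run:
```python
from h import *
go(586.2,-317.2,320,-62.4)
```

```text
shift cm [-0.32 24.23 18.93] turn [np.float64(0.0), np.float64(-3.142)] q6 0.963
```

>>> {"op": "apply_moves", "data": {"series": [[1,[0,24.2,18.9],0],[1,[0,24.2,18.9],0],[1,[0,24.2,18.9],0],[1,[0,24.2,18.9],0],[1,[0,24.2,18.9],0],[1,[0,24.2,18.9],0],[1,[0,24.2,18.9],0],[1,[0,24.2,18.9],0],[1,[0,24.2,18.9],0],[1,[1,24.2,18.9],0],[1,[2,24.2,18.9],0],[1,[3,24.2,18.9],0],[1,[4,24.2,18.9],0],[1,[5,24.2,18.9],0],[1,[6,24.2,18.9],0],[1,[7,24.2,18.9],0],[1,[7,24.2,18.9],0],[1,[7,24.2,18.9],0],[1,[7,24.2,18.9],0]]}}

```text
t: 25.78
eef_pos: [586.6, -316.8, 248.6]
tcp_rot: [2.201, 1.57, -0.459]
ft_force: [0.0, -0.2, -1.5]
opening: 0.664
```

>>> {"op": "apply_moves", "data": {"series": [[1,[0.8,0,0],0],[1,[1.4,0,0],0],[1,[1.4,0,0],0],[1,[1.4,0,0],0],[1,[1.4,0,0],0]]}}

```text
t: 26.4
eef_pos: [586.6, -316.7, 234.3]
tcp_rot: [-2.35, 1.571, 1.273]
ft_force: [0.2, 0.3, -1.0]
opening: 0.662
```

>>> {"op": "apply_moves", "data": {"series": [[1,[0,0,0],0],[-0.2,[0,0,0],0],[-1,[0,0,0],0],[-1,[0,0,0],0],[-1,[0,0,0],0],[-1,[-3,0,0],0],[-1,[-8.6,0,0],0],[-1,[-8.6,0,0],0],[-1,[-8.6,-35.2,-10.65],0],[-1,[-8.6,-35.2,-10.65],0],[-1,[-8.6,-35.2,-10.65],0],[-1,[-8.6,-35.2,-10.65],0],[-1,[-8.6,-35.2,-10.65],0],[-1,[-8.6,-35.2,-10.65],0],[-1,[-8.6,-35.2,-10.65],0],[-1,[-4,-35.2,-10.65],0],[-1,[1,-35.2,-10.65],0],[-1,[1,-35.2,-10.65],0],[-1,[1,-35.2,-10.65],0],[-1,[1,-35.2,-10.65],0]]}}

```text
t: 28.9
eef_pos: [518.2, 44.2, 225.9]
tcp_rot: [2.646, 1.568, -0.014]
ft_force: [0.8, -0.2, 0.1]
opening: 1.003
```

Run:
```python
from h import *
go(517.6,44.9,196.2,-62.4)
t=cam('top');s=cam('scene')
def z(c,x0,y0,w,h): return cv2.resize(c['image'][y0:y0+h,x0:x0+w],(400,400),interpolation=3)
cv2.imwrite('pics/p5.png',np.hstack([z(t,360,150,70,70),z(s,255,190,80,80)])[:,:,::-1])
```

```text
shift cm [ 2.97 -0.09  0.03] turn [np.float64(-0.0), np.float64(3.141)] q6 1.047
```

View pics/p5.png

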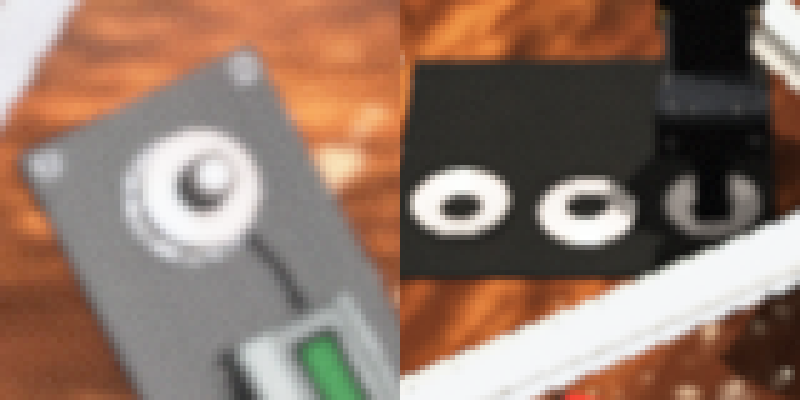

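>>> {"op": "apply_moves", "data": {"series": [[-1,[1.5,-0.05,0.02],0],[-1,[2.75,-0.05,0.02],0],[-1,[2.75,-0.05,0.02],0],[-1,[2.75,-0.05,0.02],0],[-1,[2.75,-0.05,0.02],0],[1,[2.75,-0.05,0.02],0],[1,[2.75,-0.05,0.02],0],[1,[2.75,-0.05,0.02],0],[1,[2.75,-0.05,0.02],0],[1,[2.75,-0.05,0.02],0],[1,[2.75,-0.05,0.02],0],[1,[2.75,-0.05,0.02],0],[1,[2.75,-0.05,0.02],0]]}}

```text
t: 30.62
eef_pos: [517.4, 44.9, 196.7]
tcp_rot: [-2.325, 1.571, 1.298]
ft_force: [0.1, -0.2, 2.1]
opening: 0.64
```

>>> {"op": "apply_moves", "data": {"series": [[1,[-1,0,0],0],[1,[-2,0,0],0],[1,[-6,0,0],0],[1,[-12.5,0,0],0],[1,[-12.5,0,0],0],[1,[-12.5,0,0],0],[1,[-12.5,0,0],0]]}}

```text
t: 31.5
eef_pos: [517.2, 44.9, 320.6]
tcp_rot: [-0.56, 1.569, 3.064]
ft_force: [1.0, 0.2, 0.1]
opening: 0.641
```

Run:
```python
from h import *
go(586.3,-317.0,320,-62.4)
```

```text
shift cm [3.000e-02 3.527e+01 1.064e+01] turn [np.float64(0.0), np.float64(-3.142)] q6 1.048
```

>>> {"op": "apply_moves", "data": {"series": [[1,[0,35.2,10.6],0],[1,[0,35.2,10.6],0],[1,[0,35.2,10.6],0],[1,[0,35.2,10.6],0],[1,[0,35.2,10.6],0],[1,[0,35.2,10.6],0],[1,[0,35.2,10.6],0],[1,[0,35.2,10.6],0],[1,[0,35.2,10.6],0],[1,[0,35.2,10.6],0],[1,[1,35.2,10.6],0],[1,[2,35.2,10.6],0],[1,[3,35.2,10.6],0],[1,[4,35.2,10.6],0],[1,[5,35.2,10.6],0],[1,[6,35.2,10.6],0],[1,[6,35.2,10.6],0],[1,[6,35.2,10.6],0],[1,[6,35.2,10.6],0]]}}

```text
t: 33.88
eef_pos: [586.7, -316.2, 262.2]
tcp_rot: [2.153, 1.57, -0.506]
ft_force: [0.5, -0.5, -0.9]
opening: 0.638
```

>>> {"op": "apply_moves", "data": {"series": [[1,[0.8,0,0],0],[1,[1.4,0,0],0],[1,[1.4,0,0],0],[1,[1.4,0,0],0],[1,[1.4,0,0],0]]}}

```text
t: 34.5
eef_pos: [586.6, -316.1, 247.8]
tcp_rot: [-2.844, 1.571, 0.78]
ft_force: [0.0, -0.2, -0.9]
opening: 0.635
```

>>> {"op": "apply_moves", "data": {"series": [[1,[0,0,0],0],[-0.2,[0,0,0],0],[-1,[0,0,0],0],[-1,[0,0,0],0],[-1,[0,0,0],0],[-1,[-3,0,0],0],[-1,[-7.3,0,0],0],[-1,[-7.3,0,0],0],[-1,[-7.3,-35.4,-18.9],0],[-1,[-7.3,-35.4,-18.9],0],[-1,[-7.3,-35.4,-18.9],0],[-1,[-7.3,-35.4,-18.9],0],[-1,[-7.3,-35.4,-18.9],0],[-1,[-7.3,-35.4,-18.9],0],[-1,[-7.3,-35.4,-18.9],0],[-1,[-4,-35.4,-18.9],0],[-1,[2,-35.4,-18.9],0],[-1,[2,-35.4,-18.9],0],[-1,[2,-35.4,-18.9],0],[-1,[2,-35.4,-18.9],0]]}}

```text
t: 37.0
eef_pos: [590.5, 85.0, 229.9]
tcp_rot: [2.722, 1.568, 0.062]
ft_force: [0.1, -0.6, 0.5]
opening: 1.002
```

Run:
```python
from h import *
go(590.2,85,194.6,-62.4)
t=cam('top');s=cam('scene')
def z(c,x0,y0,w,h): return cv2.resize(c['image'][y0:y0+h,x0:x0+w],(400,400),interpolation=3)
cv2.imwrite('pics/p6.png',np.hstack([z(t,360,150,70,70),z(s,255,190,80,80)])[:,:,::-1])
```

```text
shift cm [ 3.53 -0.02  0.04] turn [np.float64(-0.0), np.float64(3.141)] q6 1.121
```

View pics/p6.png

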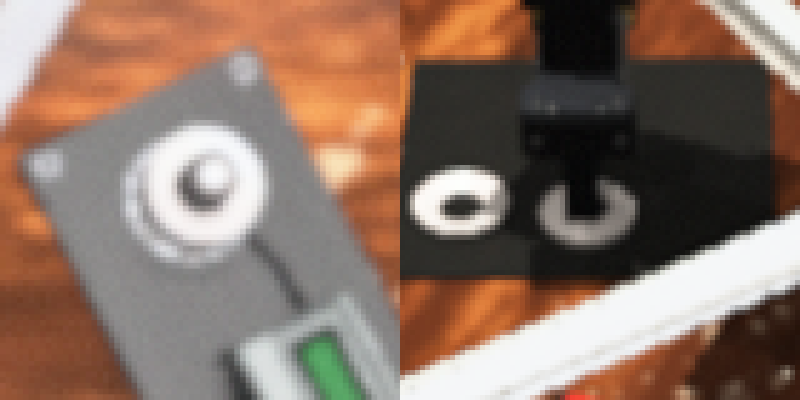

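>>> {"op": "apply_moves", "data": {"series": [[-1,[1.5,0,0.02],0],[-1,[3.3,0,0.02],0],[-1,[3.3,0,0.02],0],[-1,[3.3,0,0.02],0],[-1,[3.3,0,0.02],0],[1,[3.3,0,0.02],0],[1,[3.3,0,0.02],0],[1,[3.3,0,0.02],0],[1,[3.3,0,0.02],0],[1,[3.3,0,0.02],0],[1,[3.3,0,0.02],0],[1,[3.3,0,0.02],0],[1,[3.3,0,0.02],0]]}}

```text
t: 38.72
eef_pos: [589.9, 85.1, 194.7]
tcp_rot: [-2.233, 1.571, 1.391]
ft_force: [-0.1, 0.6, 0.5]
opening: 0.651
```

>>> {"op": "apply_moves", "data": {"series": [[1,[-1,0,0],0],[1,[-2,0,0],0],[1,[-6,0,0],0],[1,[-12.5,0,0],0],[1,[-12.5,0,0],0],[1,[-12.5,0,0],0],[1,[-12.5,0,0],0]]}}

```text
t: 39.6
eef_pos: [589.6, 85.0, 318.5]
tcp_rot: [-0.477, 1.569, -3.137]
ft_force: [-0.6, 0.2, -1.2]
opening: 0.653
```

Run:
```python
from h import *
go(586.3,-317.0,320,-62.4)
```

```text
shift cm [-0.15 35.47 18.92] turn [np.float64(0.0), np.float64(-3.142)] q6 1.121
```

>>> {"op": "apply_moves", "data": {"series": [[1,[0,35.4,18.9],0],[1,[0,35.4,18.9],0],[1,[0,35.4,18.9],0],[1,[0,35.4,18.9],0],[1,[0,35.4,18.9],0],[1,[0,35.4,18.9],0],[1,[0,35.4,18.9],0],[1,[0,35.4,18.9],0],[1,[0,35.4,18.9],0],[1,[0,35.4,18.9],0],[1,[0,35.4,18.9],0],[1,[1,35.4,18.9],0],[1,[2,35.4,18.9],0],[1,[3,35.4,18.9],0],[1,[4,35.4,18.9],0],[1,[5,35.4,18.9],0],[1,[5,35.4,18.9],0],[1,[5,35.4,18.9],0],[1,[5,35.4,18.9],0]]}}

```text
t: 41.98
eef_pos: [586.5, -316.3, 270.2]
tcp_rot: [2.195, 1.57, -0.465]
ft_force: [1.1, -0.8, -0.5]
opening: 0.655
```

>>> {"op": "apply_moves", "data": {"series": [[1,[0.8,0,0],0],[1,[1.35,0,0],0],[1,[1.35,0,0],0],[1,[1.35,0,0],0],[1,[1.35,0,0],0]]}}

```text
t: 42.6
eef_pos: [586.4, -316.3, 256.3]
tcp_rot: [2.623, 1.571, -0.037]
ft_force: [-1.2, 0.2, -1.6]
opening: 0.655
```

>>> {"op": "apply_moves", "data": {"series": [[1,[0,0,0],0],[-0.2,[0,0,0],0],[-1,[0,0,0],0],[-1,[0,0,0],0],[-1,[0,0,0],0],[-1,[-3,0,0],0],[-1,[-6.6,0,0],0],[-1,[-6.6,0,0],0],[-1,[-6.6,-34.8,-27.5],0],[-1,[-6.6,-34.8,-27.5],0],[-1,[-6.6,-34.8,-27.5],0],[-1,[-6.6,-34.8,-27.5],0],[-1,[-6.6,-34.8,-27.5],0],[-1,[-6.6,-34.8,-27.5],0],[-1,[-6.6,-34.8,-27.5],0],[-1,[-4,-34.8,-27.5],0],[-1,[3,-34.8,-27.5],0],[-1,[3,-34.8,-27.5],0],[-1,[3,-34.8,-27.5],0],[-1,[3,-34.8,-27.5],0]]}}

```text
t: 45.1
eef_pos: [669.4, 119.3, 228.5]
tcp_rot: [2.764, 1.568, 0.103]
ft_force: [-0.2, -0.1, 1.1]
opening: 1.0
```

Run:
```python
from h import *
go(669.6,119.5,196.7,-62.4)
t=cam('top');s=cam('scene')
def z(c,x0,y0,w,h): return cv2.resize(c['image'][y0:y0+h,x0:x0+w],(400,400),interpolation=3)
cv2.imwrite('pics/p7.png',np.vstack([np.hstack([z(t,360,150,70,70),z(s,255,190,80,80)]),np.hstack([z(s,320,140,50,50)[:200],z(t,150,190,130,100)[200:]])])[:,:,::-1])
```

```text
shift cm [ 3.18 -0.01 -0.02] turn [np.float64(-0.0), np.float64(3.141)] q6 1.169
```

View pics/p7.png

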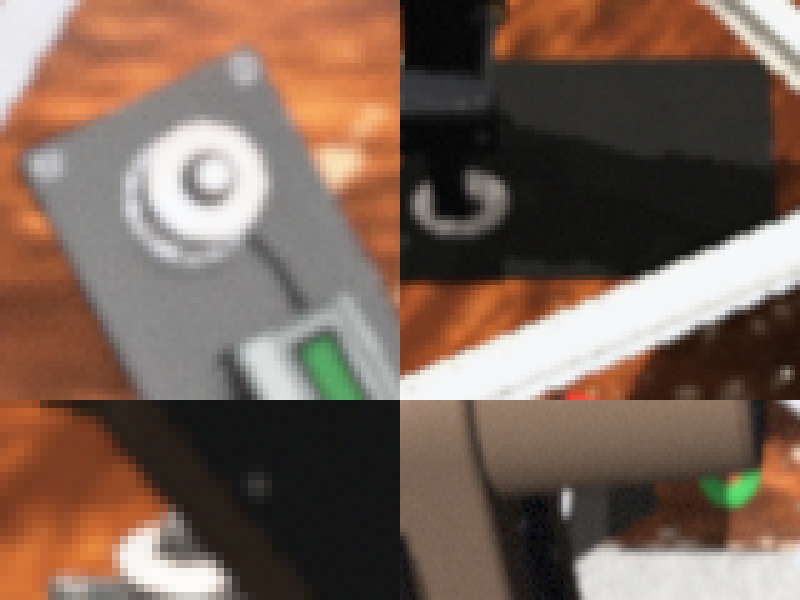

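>>> {"op": "apply_moves", "data": {"series": [[-1,[1.5,0,0],0],[-1,[3.0,0,0],0],[-1,[3.0,0,0],0],[-1,[3.0,0,0],0],[-1,[3.0,0,0],0],[1,[3.0,0,0],0],[1,[3.0,0,0],0],[1,[3.0,0,0],0],[1,[3.0,0,0],0],[1,[3.0,0,0],0],[1,[3.0,0,0],0],[1,[3.0,0,0],0],[1,[3.0,0,0],0]]}}

```text
t: 46.82
eef_pos: [668.9, 119.6, 196.3]
tcp_rot: [-2.542, 1.571, 1.081]
ft_force: [-1.3, 0.6, 0.6]
opening: 0.633
```

>>> {"op": "apply_moves", "data": {"series": [[1,[-1,0,0],0],[1,[-2,0,0],0],[1,[-6,0,0],0],[1,[-12.5,0,0],0],[1,[-12.5,0,0],0],[1,[-12.5,0,0],0],[1,[-12.5,0,0],0]]}}

```text
t: 47.7
eef_pos: [668.6, 119.5, 319.8]
tcp_rot: [-0.425, 1.568, -3.085]
ft_force: [-1.0, 0.3, -1.7]
opening: 0.634
```

Run:
```python
from h import *
go(586.3,-316.8,320,-62.4)
```

```text
shift cm [1.000e-02 3.485e+01 2.751e+01] turn [np.float64(0.0), np.float64(-3.141)] q6 1.169
```

>>> {"op": "apply_moves", "data": {"series": [[1,[0,34.8,27.5],0],[1,[0,34.8,27.5],0],[1,[0,34.8,27.5],0],[1,[0,34.8,27.5],0],[1,[0,34.8,27.5],0],[1,[0,34.8,27.5],0],[1,[0,34.8,27.5],0],[1,[0,34.8,27.5],0],[1,[0,34.8,27.5],0],[1,[0,34.8,27.5],0],[1,[0,34.8,27.5],0],[1,[0,34.8,27.5],0],[1,[1,34.8,27.5],0],[1,[2,34.8,27.5],0],[1,[3,34.8,27.5],0],[1,[4,34.8,27.5],0],[1,[4,34.8,27.5],0],[1,[4,34.8,27.5],0],[1,[4,34.8,27.5],0]]}}

```text
t: 50.08
eef_pos: [586.5, -316.3, 281.6]
tcp_rot: [2.19, 1.57, -0.47]
ft_force: [-1.1, -0.8, -0.9]
opening: 0.632
```

>>> {"op": "apply_moves", "data": {"series": [[1,[0.8,0,0],0],[1,[1.28,0,0],0],[1,[1.28,0,0],0],[1,[1.28,0,0],0],[1,[1.28,0,0],0]]}}

```text
t: 50.7
eef_pos: [586.4, -316.3, 268.6]
tcp_rot: [2.459, 1.571, -0.201]
ft_force: [0.1, 0.1, -0.9]
opening: 0.634
```

>>> {"op": "apply_moves", "data": {"series": [[1,[0,0,0],0],[-0.2,[0,0,0],0],[-1,[0,0,0],0],[-1,[0,0,0],0],[-1,[0,0,0],0],[-1,[-3,0,0],0],[-1,[-8,0,0],0],[-1,[-8,0,0],0],[-1,[-8,0,0],0]]}}

```text
t: 51.82
eef_pos: [586.2, -316.1, 348.1]
tcp_rot: [-1.266, 1.57, 2.358]
ft_force: [-0.6, 0.2, 0.1]
opening: 1.001
```

Run:
```python
from h import *
t=cam('top');s=cam('scene')
def z(c,x0,y0,w,h,W,H): return cv2.resize(c['image'][y0:y0+h,x0:x0+w],(W,H),interpolation=3)
cv2.imwrite('pics/p8.png',np.hstack([z(t,145,190,100,100,500,500),z(s,318,130,50,100,250,500)])[:,:,::-1])
hsv=cv2.cvtColor(t['image'],cv2.COLOR_RGB2HSV)
red=((hsv[...,0]<8)|(hsv[...,0]>172))&(hsv[...,1]>170)&(hsv[...,2]>120)
red[:190]=0;red[:,:150]=0;red[:,245:]=0
ys,xs=np.nonzero(red); print(len(xs),cv2.minAreaRect(np.c_[xs,ys].astype(np.float32)))
for v in (ys.min(),ys.max()): print(v,xs[ys==v].mean(),at(t,xs[ys==v].mean(),v,16))
```

```text
224 ((207.5, 221.5), (27.0, 9.0), 90.0)
208 207.0 [505.5523391  267.50338556  16.        ]
235 208.0 [420.90076585 260.61557215  16.        ]
```

View pics/p8.png

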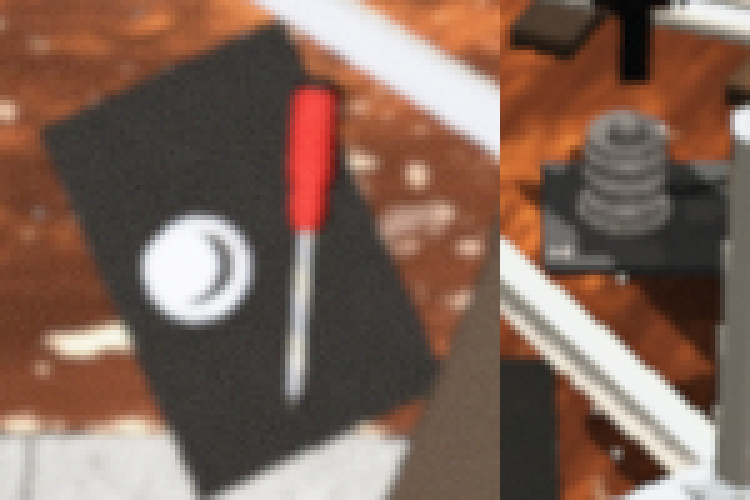

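Run:
```python
from h import *
t=cam('top')
print('cap',at(t,184.3,243.8,9))
for p in((207.4,207.6),(206.4,236),(203.4,271)): print(at(t,*p,16))
m=[at(t,145+x/5,190+y/5,3) for x,y in((42,130),(285,22),(437,380),(205,495))]; print(np.round(m,0),np.mean(m,0))
# refine the cap: flange outline from bright threshold
g=cv2.cvtColor(t['image'],cv2.COLOR_RGB2GRAY)[225:262,165:199]; mm=(g>130).astype(np.uint8)
n,l,st,ce=cv2.connectedComponentsWithStats(mm); i=1+np.argmax(st[1:,4]); ys,xs=np.nonzero(l==i)
(c,r)=cv2.minEnclosingCircle(np.c_[xs,ys].astype(np.float32)); print(c[0]+165,c[1]+225,r,at(t,c[0]+165,c[1]+225,9))
s=cam('scene'); print('scene pred',proj(s,[400,330,9]))
x,y,z=at(t,184.3,243.8,9); go(x,y,300,0)
```

```text
cap [393.24718634 334.83219653   9.        ]
[506.83033129 266.30439932  16.        ]
[417.74823155 265.45288727  16.        ]
[310.19186264 269.85813406  16.        ]
[[480. 439.   3.]
 [551. 288.   3.]
 [326. 183.   3.]
 [255. 324.   3.]] [402.83761779 308.60255369   3.        ]
183.7903232574463 243.2096767425537 11.107677459716797 [395.06575439 336.51514352   9.        ]
scene pred (np.float64(310.0988218452909), np.float64(298.76901568973165))
shift cm [  4.82 -66.64 -13.06] turn [np.float64(-1.089), np.float64(2.053)] q6 0.495
```

>>> {"op": "apply_moves", "data": {"series": [[-1,[0,-31.7,-20.4],0],[-1,[0,-31.7,-20.4],0],[-1,[0,-31.7,-20.4],0],[-1,[0,-31.7,-20.4],0],[-1,[0,-31.7,-20.4],0],[-1,[0,-31.7,-20.4],0],[-1,[0,-66.66,-13.16],-1.089],[-1,[0,-66.66,-13.16],-1.089],[-1,[0,-66.66,-13.16],-1.089],[-1,[0,-66.66,-13.16],-1.089],[-1,[0,-66.66,-13.16],-1.089],[-1,[0,-66.66,-13.16],-1.089],[-1,[0,-66.66,-13.16],-1.089],[-1,[4,-66.66,-13.16],-1.089],[-1,[8,-66.66,-13.16],-1.089],[-1,[8,-66.66,-13.16],-1.089],[-1,[8,-66.66,-13.16],-1.089],[-1,[8,-66.66,-13.16],-1.089]]}}

```text
t: 54.28
eef_pos: [394.6, 335.4, 269.8]
tcp_rot: [2.16, 1.568, 0.588]
ft_force: [-0.5, -0.3, -0.8]
opening: 0.996
```

Run:
```python
from h import *
M,st=go(394,335.5,210,0);print(np.round(M,2),st['eef_pos'])
t=cam('top');s=cam('scene')
def z(c,x0,y0,w,h,W,H): return cv2.resize(c['image'][y0:y0+h,x0:x0+w],(W,H),interpolation=3)
cv2.imwrite('pics/p9.png',np.hstack([z(t,360,140,70,70,350,350),z(s,265,250,100,80,438,350)])[:,:,::-1])
```

```text
shift cm [ 5.98 -0.07 -0.  ] turn [np.float64(-0.001), np.float64(3.141)] q6 0.577
[[ 0.  1. -0.]
 [ 0. -0. -1.]
 [-1.  0. -0.]] [394.56042428 335.4133892  269.82971932]
```

View pics/p9.png

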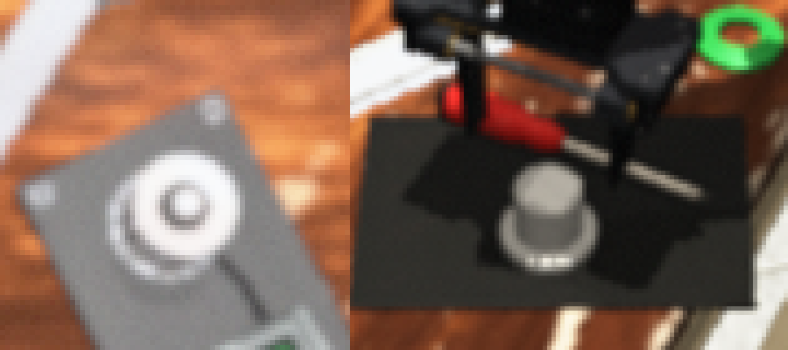

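Run:
```python
from h import *
s=cam('scene')
print(at(s,310.2,303.9,8),at(s,310.2,291,47),proj(s,[394,335.5,8]),proj(s,[394,335.5,47]))
print('tips',proj(s,[394+53,335.5,80]),proj(s,[394-53,335.5,80]))
print('grip screwdriver handle', at(s,265+(452-350)/4.38,250+105/4.38,16),at(s,265+(700-350)/4.38,250+193/4.38,16))
```

```text
[391.32861168 346.26546447   8.        ] [396.74027079 334.81463847  47.        ] (np.float64(311.09174700127636), np.float64(301.0139007677407)) (np.float64(310.956657310447), np.float64(291.48357868650754))
tips (np.float64(294.03593388916175), np.float64(277.0547369746188)) (np.float64(328.1143255642622), np.float64(289.46517829594234))
grip screwdriver handle [500.95252144 276.79233266  16.        ] [315.69252112 275.09371286  16.        ]
```

>>> {"op": "apply_moves", "data": {"series": [[-1,[2,-0.04,-0.07],0],[-1,[4,-0.04,-0.07],0],[-1,[5.8,-0.04,-0.07],0],[-1,[5.8,-0.04,-0.07],0],[-1,[5.8,-0.04,-0.07],0],[-1,[5.8,-0.04,-0.07],0],[1,[5.8,-0.04,-0.07],0],[1,[5.8,-0.04,-0.07],0],[1,[5.8,-0.04,-0.07],0],[1,[5.8,-0.04,-0.07],0],[1,[5.8,-0.04,-0.07],0],[1,[5.8,-0.04,-0.07],0],[1,[5.8,-0.04,-0.07],0],[1,[5.8,-0.04,-0.07],0],[1,[5.8,-0.04,-0.07],0],[1,[5.8,-0.04,-0.07],0]]}}

```text
t: 56.42
eef_pos: [393.8, 336.2, 210.4]
tcp_rot: [-2.992, 1.571, 1.72]
ft_force: [0.4, -0.4, -0.5]
opening: 0.454
```

>>> {"op": "apply_moves", "data": {"series": [[1,[-1,0,0],0],[1,[-3,0,0],0],[1,[-9,0,0],0],[1,[-14,0,0],0],[1,[-14,0,0],0],[1,[-14,0,0],0],[1,[-14,0,0],0]]}}

```text
t: 57.3
eef_pos: [393.6, 336.0, 348.9]
tcp_rot: [-1.001, 1.568, -2.572]
ft_force: [0.0, 0.1, -6.5]
opening: 0.45
```

Run:
```python
from h import *
go(620,60,350,0);go(586.3,-316.8,350,0)
```

```text
shift cm [-0.12 22.64 27.6 ] turn [np.float64(-0.0), np.float64(3.142)] q6 0.579
shift cm [-5.000e-02  1.927e+01  6.528e+01] turn [np.float64(-0.0), np.float64(3.142)] q6 0.579
```

>>> {"op": "apply_moves", "data": {"series": [[1,[0,22.6,27.6],0],[1,[0,22.6,27.6],0],[1,[0,22.6,27.6],0],[1,[0,22.6,27.6],0],[1,[0,22.6,27.6],0],[1,[0,22.6,27.6],0],[1,[0,19.27,65.28],0],[1,[0,19.27,65.28],0],[1,[0,19.27,65.28],0],[1,[0,19.27,65.28],0],[1,[0,19.27,65.28],0],[1,[0,19.27,65.28],0],[1,[0,19.27,65.28],0],[1,[0,19.27,65.28],0],[1,[0,19.27,65.28],0],[1,[2,19.27,65.28],0],[1,[4,19.27,65.28],0],[1,[4,19.27,65.28],0],[1,[4,19.27,65.28],0],[1,[4,19.27,65.28],0]]}}

```text
t: 59.8
eef_pos: [586.7, -316.4, 311.4]
tcp_rot: [1.053, 1.569, -0.517]
ft_force: [-0.0, 0.8, -5.5]
opening: 0.456
```

Run:
```python
from h import *
M,st=go(586.4,-317,294,0);print(st['ft_force'],st['eef_pos'])
s=cam('scene');
cv2.imwrite('pics/s10.png',s['image'][:,:,::-1])
```

```text
shift cm [ 1.74 -0.03  0.06] turn [np.float64(0.0), np.float64(-3.141)] q6 -0.594
[-0.02185407  0.76462098 -5.48287507] [ 586.67442829 -316.41242434  311.41212953]
```

>>> {"op": "apply_moves", "data": {"series": [[1,[0.5,0,0.04],0],[1,[1.0,0,0.04],0],[1,[1.5,0,0.04],0],[1,[1.7,0,0.04],0],[1,[1.7,0,0.04],0],[1,[1.7,0,0.04],0],[1,[1.7,0,0.04],0]]}}

```text
t: 60.72
eef_pos: [586.5, -317.1, 293.6]
tcp_rot: [1.312, 1.571, -0.258]
ft_force: [-0.4, 0.7, -4.4]
opening: 0.454
```

>>> {"op": "apply_moves", "data": {"series": [[1,[0.12,0,0],0],[1,[0.12,0,0],0],[1,[0.12,0,0],0],[-0.2,[0.12,0,0],0],[-1,[0.12,0,0],0],[-1,[0.12,0,0],0],[-1,[0.12,0,0],0],[-1,[-3,0,0],0],[-1,[-6,0,0],0],[-1,[-6,0,0],0],[-1,[-6,3.0,-37],0],[-1,[-6,3.0,-37],0],[-1,[-6,3.0,-37],0],[-1,[-6,3.0,-37],0],[-1,[-6,3.0,-37],0],[-1,[-6,3.0,-37],0],[-1,[-6,3.0,-37],0],[-1,[-6,3.0,-37],0],[-1,[-6,3.0,-37],0]]}}

```text
t: 63.1
eef_pos: [616.5, 51.7, 353.1]
tcp_rot: [-1.557, 1.57, -3.13]
ft_force: [0.1, -0.4, 1.5]
opening: 0.999
```

Run:
```python
from h import *
t=cam('top');print(monitor.state()['eef_pos'])
im=t['image']
g=cv2.cvtColor(im[170:200,378:412],cv2.COLOR_RGB2GRAY)
for T in (150,170,190):
    mm=(g>T).astype(np.uint8);n,l,st,ce=cv2.connectedComponentsWithStats(mm);i=1+np.argmax(st[1:,4]);ys,xs=np.nonzero(l==i)
    e=cv2.fitEllipse(cv2.convexHull(np.c_[xs,ys].astype(np.float32)));print(T,e[0][0]+378,e[0][1]+170,e[1])
for x,y in((586.3,-317),(586.3,-319.7)): print(proj(t,[x,y,91]),proj(t,[x,y,129]))
z=cv2.resize(im[160:220,370:430],(480,480),interpolation=3)
s=cam('scene');b=cv2.resize(s['image'][135:185,320:353],(317,480),interpolation=3)
cv2.imwrite('pics/p10.png',np.hstack([z,b])[:,:,::-1])
```

```text
[616.47907133  51.57707341 353.18364058]
150 394.5410900115967 182.42724895477295 (25.215999603271484, 29.566036224365234)
170 394.5415725708008 182.09051132202148 (23.560771942138672, 28.45948600769043)
190 395.3921871185303 180.08226013183594 (20.554443359375, 26.217878341674805)
(np.float64(396.55545372885337), np.float64(180.27714872771475)) (np.float64(398.92620726072965), np.float64(177.94460882950156))
(np.float64(397.44920279590076), np.float64(180.2860253646178)) (np.float64(399.84501707576163), np.float64(177.95376634779086))
```

View pics/p10.png

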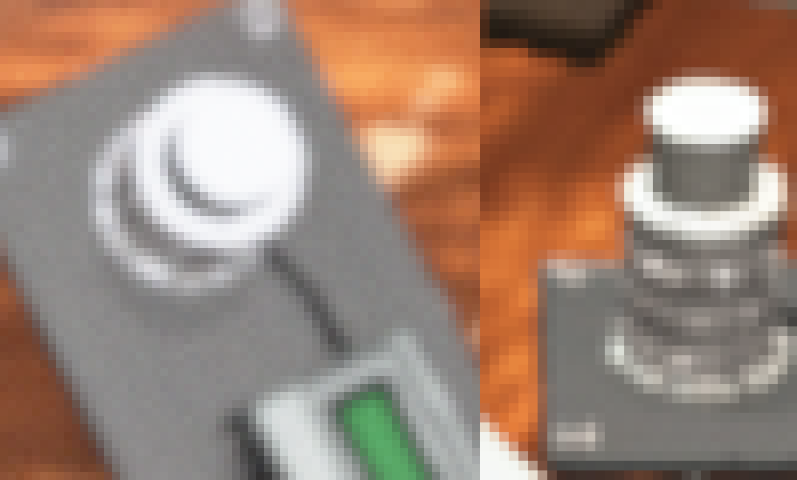

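Run:
```python
from h import *
t=cam('top');s=cam('scene');im=t['image']
print('shroud est',at(t,360+262/6,155+405/6,47),'box corners',[np.round(at(t,360+x/6,155+y/6,90)) for x,y in((248,335),(305,470),(365,275),(435,420))])
# dark blob near shroud
g=cv2.cvtColor(im,cv2.COLOR_RGB2GRAY); sub=g[200:245,390:415]
ys,xs=np.nonzero(sub<45); print(len(xs), xs.mean()+390,ys.mean()+200, at(t,xs.mean()+390,ys.mean()+200,47))
C=np.array([532.8,-347.3]);X=np.array([.454,-.891]);Y=np.array([.891,.454])
for u in(-47,-42,-35): print('pred',u,proj(t,[*(C+u*X-65*Y),47]))
for u,v in((-35,-25),(-35,-105),(35,-25),(35,-105)): print('box',np.round((np.array(proj(t,[*(C+u*X+v*Y),90]))-[360,155])*6))
def red(c,x0,x1,y0,y1):
    h=cv2.cvtColor(c['image'],cv2.COLOR_RGB2HSV);m=((h[...,0]<8)|(h[...,0]>172))&(h[...,1]>150)&(h[...,2]>80)
    w=np.zeros_like(m);w[y0:y1,x0:x1]=1;ys,xs=np.nonzero(m&w);return xs,ys
for c,b in((t,(150,245,195,250)),(s,(270,330,255,310))):
    xs,ys=red(c,*b);print(len(xs))
    if len(xs)>20:
        P=np.array([at(c,x,y,18)[:2] for x,y in zip(xs,ys)]);m=P.mean(0);u,sv,vt=np.linalg.svd(P-m);print(m,vt[0],np.ptp((P-m)@vt[0]))
```

```text
shroud est [ 462.81965758 -344.69509862   47.        ] box corners [array([ 494., -330.,   90.]), array([ 427., -357.,   90.]), array([ 525., -389.,   90.]), array([ 452., -422.,   90.])]
4 402.0 221.0 [ 467.39206092 -339.65957356   47.        ]
pred -47 (np.float64(400.5519099699258), np.float64(225.48605237413497))
pred -42 (np.float64(401.9869094932259), np.float64(224.76070297357492))
pred -35 (np.float64(403.99462418669333), np.float64(223.74586315951478))
box [243. 333.]
box [319. 477.]
box [367. 271.]
box [443. 414.]
216
[469.62052049 267.40479995] [-0.99725834  0.07399866] 88.75205434084367
253
[467.16364036 271.22383119] [-0.99826064  0.05895501] 95.34223288269676
```

Run:
```python
from h import *
go(447,268.5,260,-91.7)
```

```text
shift cm [  9.34 -16.98 -21.63] turn [np.float64(-1.543), np.float64(1.599)] q6 -0.021
```

>>> {"op": "apply_moves", "data": {"series": [[-1,[3,-17,-21.6],1.6],[-1,[3,-17,-21.6],1.6],[-1,[3,-17,-21.6],1.6],[-1,[3,-17,-21.6],1.6],[-1,[3,-17,-21.6],1.6],[-1,[3,-17,-21.6],1.6],[-1,[3,-17,-21.6],1.6],[-1,[6,-17,-21.6],1.6],[-1,[9.3,-17,-21.6],1.6],[-1,[9.3,-17,-21.6],1.6],[-1,[9.3,-17,-21.6],1.6],[-1,[9.3,-17,-21.6],1.6],[-1,[9.3,-17,-21.6],1.6]]}}

```text
t: 64.92
eef_pos: [446.5, 269.0, 261.3]
tcp_rot: [-2.648, 1.569, 0.465]
ft_force: [-0.5, 0.2, 0.1]
opening: 1.002
```

Run:
```python
from h import *
M,st=go(447,268.5,196,-91.7);print(st['eef_pos'],np.round(M,2))
s=cam('scene')
h=cv2.cvtColor(s['image'],cv2.COLOR_RGB2HSV);m=((h[...,0]<8)|(h[...,0]>172))&(h[...,1]>150)&(h[...,2]>60)
m[:255]=0;m[310:]=0;m[:,:270]=0;m[:,330:]=0
ys,xs=np.nonzero(m);P=np.array([at(s,x,y,18)[:2] for x,y in zip(xs,ys)]);print(len(P),P.mean(0),P.min(0),P.max(0))
```

```text
shift cm [ 6.53  0.05 -0.04] turn [np.float64(0.001), np.float64(-3.14)] q6 2.015
[446.5407471  268.96550233 261.28730374] [[ 0.   -0.03 -1.  ]
 [ 0.   -1.    0.03]
 [-1.   -0.   -0.  ]]
206 [464.43507903 273.16096107] [419.30840466 251.48851739] [513.13195352 289.96161635]
```

>>> {"op": "apply_moves", "data": {"series": [[-1,[3,0,0],0],[-1,[6.45,0,0],0],[-1,[6.45,0,0],0],[-1,[6.45,0,0],0],[-1,[6.45,0,0],0],[1,[6.45,0,0],0],[1,[6.45,0,0],0],[1,[6.45,0,0],0],[1,[6.45,0,0],0],[1,[6.45,0,0],0],[1,[6.45,0,0],0],[1,[6.45,0,0],0],[1,[6.45,0,0],0],[1,[6.45,0,0],0],[1,[6.45,0,0],0],[1,[6.45,0,0],0],[1,[6.45,0,0],0],[1,[6.45,0,0],0]]}}

```text
t: 67.22
eef_pos: [446.5, 268.9, 196.0]
tcp_rot: [-2.113, 1.571, 1.0]
ft_force: [0.0, -0.3, 1.1]
opening: 0.262
```

>>> {"op": "apply_moves", "data": {"series": [[1,[-1,0,0],0],[1,[-3,0,0],0],[1,[-9,0,0],0],[1,[-14,0,0],0],[1,[-14,0,0],0],[1,[-14,0,0],0],[1,[-14,0,0],0]]}}

```text
t: 68.1
eef_pos: [446.3, 268.9, 334.7]
tcp_rot: [0.417, 1.568, -2.753]
ft_force: [0.3, -0.0, -1.5]
opening: 0.267
```

Run:
```python
from h import *
M,st=go(650,20,340,27);print(st['moment'])
s=cam('scene');t=cam('top')
for n,c,b in(('s',s,(240,340,200,300)),('t',t,(150,245,180,250))):
    h=cv2.cvtColor(c['image'],cv2.COLOR_RGB2HSV);m=((h[...,0]<8)|(h[...,0]>172))&(h[...,1]>150)&(h[...,2]>60)
    w=np.zeros_like(m);w[b[2]:b[3],b[0]:b[1]]=1;ys,xs=np.nonzero(m&w);zz=st['eef_pos'][2]-180
    if len(xs)>5: P=np.array([at(c,x,y,zz)[:2] for x,y in zip(xs,ys)]);print(n,len(P),P.mean(0),P.min(0),P.max(0))
go(380,-190,340,27)
```

```text
shift cm [ -0.55  24.28 -21.09] turn [np.float64(1.07), np.float64(-2.071)] q6 2.015
[-0.06113119  0.20943791 -0.00801824]
s 47 [436.83278367 270.89920553] [420.54015359 257.44326204] [466.98489575 288.7168736 ]
t 30 [483.47526455 237.53423357] [390.9660323  139.93461989] [506.0560413 267.0540254]
shift cm [-0.47 46.07  5.3 ] turn [np.float64(1.07), np.float64(-2.071)] q6 2.015
```

>>> {"op": "apply_moves", "data": {"series": [[1,[0,22.4,-18.0],-0.9],[1,[0,22.4,-18.0],-0.9],[1,[0,22.4,-18.0],-0.9],[1,[0,22.4,-18.0],-0.9],[1,[0,22.4,-18.0],-0.9],[1,[0,46.5,-12.8],-2.071],[1,[0,46.5,-12.8],-2.071],[1,[0,46.5,-12.8],-2.071],[1,[0,46.5,-12.8],-2.071],[1,[0,46.5,-12.8],-2.071],[1,[0,46.5,-12.8],-2.071],[1,[0,46.5,-12.8],-2.071],[1,[0,44.9,5.8],-2.071],[1,[0,44.9,5.8],-2.071],[1,[0,44.9,5.8],-2.071],[1,[0,44.9,5.8],-2.071],[1,[0,44.9,5.8],-2.071],[1,[0,44.9,5.8],-2.071]]}}

```text
t: 70.45
eef_pos: [376.3, -178.5, 335.7]
tcp_rot: [0.978, 1.571, -0.121]
ft_force: [-0.6, -0.2, -0.9]
opening: 0.265
```

Run:
```python
from h import *
M,st=go(375.2,-178.4,227,27);print(st['eef_pos'],np.round(M,3),st['joints'])
s=cam('scene');t=cam('top')
cv2.imwrite('pics/t11.png',t['image'][:,:,::-1])
zz=st['eef_pos'][2]-180
for n,c in(('s',s),('t',t)):
    h=cv2.cvtColor(c['image'],cv2.COLOR_RGB2HSV);m=((h[...,0]<8)|(h[...,0]>172))&(h[...,1]>150)&(h[...,2]>60)
    P=np.array([at(c,x,y,zz)[:2] for y,x in np.argwhere(m)]);k=np.linalg.norm(P-st['eef_pos'][:2],axis=1)<120
    if k.sum(): print(n,k.sum(),P[k].mean(0))
# clamp: teal
h=cv2.cvtColor(t['image'],cv2.COLOR_RGB2HSV);m=(h[...,0]>75)&(h[...,0]<100)&(h[...,1]>110);m[:200]=0;m[:,:320]=0;m[:,400:]=0
P=np.array([at(t,x,y,10)[:2] for y,x in np.argwhere(m)]);print('clamp',len(P),P.min(0) if len(P) else '',P.max(0) if len(P) else '')
```

```text
shift cm [10.87 -0.1  -0.06] turn [np.float64(0.0), np.float64(-3.141)] q6 -1.073
[ 376.33995289 -178.49317824  335.66913084] [[ 0.     0.891  0.454]
 [-0.     0.454 -0.891]
 [-1.     0.     0.   ]] [-6.01773332e-01  3.03370213e-01  2.12604890e+00  1.90497394e-04
  7.11934723e-01 -1.07332886e+00]
s 97 [ 369.91334973 -159.45924581]
t 1 [418.37308663 -94.55379364]
clamp 0
```

>>> {"op": "apply_moves", "data": {"series": [[1,[3,-0.08,-0.05],0],[1,[6,-0.08,-0.05],0],[1,[9,-0.08,-0.05],0],[1,[10.8,-0.08,-0.05],0],[1,[10.8,-0.08,-0.05],0],[1,[10.8,-0.08,-0.05],0],[1,[10.8,-0.08,-0.05],0],[1,[10.8,-0.08,-0.05],0]]}}

```text
t: 71.55
eef_pos: [374.5, -178.1, 228.5]
tcp_rot: [0.575, 1.57, -0.524]
ft_force: [-0.2, 0.1, -1.3]
opening: 0.263
```

Run:
```python
from h import *
M,st=go(375.2,-178.4,227,27);print(st['eef_pos'],st['ft_force'])
s=cam('scene')
for d in(0,130,138,178): 
    q=st['eef_pos']+M[:,2]*d; q[2]-=180; print(d,np.round(proj(s,q),1))
cv2.imwrite('pics/s12.png',s['image'][:,:,::-1])
g=s['image'][150:215,330:400].astype(int).sum(2)//3
np.set_printoptions(linewidth=300)
print(g[::2,::2])
```

```text
shift cm [0.15 0.05 0.06] turn [np.float64(-0.0), np.float64(3.141)] q6 -1.075
[ 374.50364209 -178.09708505  228.45825466] [-0.17251062  0.10013649 -1.30848211]
0 [382.3 196.4]
130 [378.4 175.9]
138 [378.2 174.7]
178 [377.1 168.8]
[[ 70  76  82 ...  15  13  16]
 [ 74  82  92 ...  14  11  14]
 [ 97 104 152 ...  14  13  13]
 ...
 [ 73  65  62 ...  24  24  20]
 [ 65  65  61 ...  25  24  21]
 [ 62  65  64 ...  27  25  22]]
```

>>> {"op": "apply_moves", "data": {"series": [[1,[0.12,0.05,0.5],0],[1,[0.12,0.05,1.2],0],[1,[0.12,0.05,1.9],0],[1,[0.12,0.05,2.5],0],[1,[0.12,0.05,2.5],0],[1,[0.12,0.05,2.5],0],[1,[0.12,0.05,2.5],0]]}}

```text
t: 72.47
eef_pos: [386.1, -200.0, 226.7]
tcp_rot: [-3.109, 1.571, 2.075]
ft_force: [-0.4, -0.2, -0.7]
opening: 0.264
```

>>> {"op": "apply_moves", "data": {"series": [[1,[0,0,0.2],0],[1,[0,0,0.5],0],[1,[0,0,0.8],0],[1,[0,0,0.8],0],[1,[0,0,0.8],0]]}}

```text
t: 73.1
eef_pos: [389.8, -207.2, 226.7]
tcp_rot: [3.072, 1.571, 1.972]
ft_force: [-0.2, -0.1, -1.3]
opening: 0.262
```

>>> {"op": "apply_moves", "data": {"series": [[1,[0,0,0.2],0],[1,[0,0,0.4],0],[1,[0,0,0.4],0],[1,[0,0,0.4],0]]}}

```text
t: 73.6
eef_pos: [391.6, -210.8, 226.7]
tcp_rot: [3.017, 1.571, 1.917]
ft_force: [-0.4, 0.9, -1.2]
opening: 0.263
```

>>> {"op": "apply_moves", "data": {"series": [[1,[0,0,0.2],0],[1,[0,0,0.3],0],[1,[0,0,0.3],0],[1,[0,0,0.3],0]]}}

```text
t: 74.1
eef_pos: [393.0, -213.5, 226.7]
tcp_rot: [2.874, 1.571, 1.774]
ft_force: [0.3, -1.2, -0.8]
opening: 0.265
```

>>> {"op": "apply_moves", "data": {"series": [[1,[0,0,0.2],0],[1,[0,0,0.3],0],[1,[0,0,0.3],0],[1,[0,0,0.3],0]]}}

```text
t: 74.6
eef_pos: [394.4, -216.1, 226.7]
tcp_rot: [2.759, 1.571, 1.659]
ft_force: [-0.4, 1.0, -1.5]
opening: 0.262
```

>>> {"op": "apply_moves", "data": {"series": [[1,[0,0,0.2],0],[1,[0,0,0.3],0],[1,[0,0,0.3],0],[1,[0,0,0.3],0]]}}

```text
t: 75.1
eef_pos: [395.6, -218.7, 226.6]
tcp_rot: [-2.83, 1.57, 2.354]
ft_force: [-1.5, 3.0, -1.3]
opening: 0.26
```

>>> {"op": "apply_moves", "data": {"series": [[1,[0,0,0.1],0],[1,[0,0,0.2],0],[1,[0,0,0.2],0],[1,[0,0,0.2],0]]}}

```text
t: 75.6
eef_pos: [396.6, -220.6, 226.7]
tcp_rot: [-3.006, 1.57, 2.177]
ft_force: [-2.8, 4.8, -2.4]
opening: 0.263
```

>>> {"op": "apply_moves", "data": {"series": [[1,[0,0,0.1],0],[1,[0,0,0.2],0],[1,[0,0,0.2],0],[1,[0,0,0.2],0]]}}

```text
t: 76.1
eef_pos: [396.9, -221.7, 226.4]
tcp_rot: [-2.764, 1.567, 2.419]
ft_force: [-3.5, 9.5, -1.3]
opening: 0.266
```

>>> {"op": "apply_moves", "data": {"series": [[1,[0,0,0.15],0],[1,[0,0,0.15],0],[1,[0,0,0.15],0],[1,[0,0,0.15],0]]}}

```text
t: 76.6
eef_pos: [397.1, -222.4, 226.1]
tcp_rot: [-2.757, 1.564, 2.427]
ft_force: [-6.7, 13.2, -1.0]
opening: 0.262
```

>>> {"op": "apply_moves", "data": {"series": [[1,[0,0,-0.5],0],[1,[0,0,-1.2],0],[1,[0,0,-2.4],0],[1,[0,0,-4.0],0],[1,[0,0,-5.0],0],[1,[0,0,-5.0],0],[1,[0,0,-5.0],0],[1,[-4,0,-5.0],0],[1,[-10.8,0,-5.0],0],[1,[-10.8,0,-5.0],0],[1,[-10.8,0,-5.0],0],[1,[-10.8,0,-5.0],0]]}}

```text
t: 78.1
eef_pos: [375.5, -179.3, 333.5]
tcp_rot: [-2.692, 1.569, 2.491]
ft_force: [0.1, -0.7, -2.0]
opening: 0.263
```

Run:
```python
from h import *
go(560,-200,335,27);go(620,40,335);go(446.5,269,335,27-118.7)
t=cam('top');im=t['image']
g=cv2.cvtColor(im[170:200,378:412],cv2.COLOR_RGB2GRAY);print(g.mean())
```

```text
shift cm [-0.19 15.5  10.22] turn [np.float64(-0.0), np.float64(3.141)] q6 -1.075
shift cm [-0.17 31.74 -8.45] turn [] q6 -1.075
shift cm [ -0.1   26.66 -36.73] turn [np.float64(-1.07), np.float64(2.071)] q6 -1.075
176.37254901960785
```

>>> {"op": "apply_moves", "data": {"series": [[1,[0,15.5,10.2],0],[1,[0,15.5,10.2],0],[1,[0,15.5,10.2],0],[1,[0,15.5,10.2],0],[1,[0,31.7,-8.4],0.5],[1,[0,31.7,-8.4],0.5],[1,[0,31.7,-8.4],0.5],[1,[0,31.7,-8.4],0.5],[1,[0,31.7,-8.4],0.5],[1,[0,28.0,-42.2],1.588],[1,[0,28.0,-42.2],1.588],[1,[0,28.0,-42.2],1.588],[1,[0,28.0,-42.2],1.588],[1,[0,28.0,-42.2],1.588],[1,[0,28.0,-42.2],1.588],[1,[0,28.0,-42.2],1.588],[1,[0,28.0,-42.2],1.588],[1,[0,28.0,-42.2],1.588],[1,[0,28.0,-42.2],1.588],[1,[0,28.0,-42.2],1.588]]}}

```text
t: 80.65
eef_pos: [433.9, 323.4, 334.7]
tcp_rot: [-0.777, 1.571, 2.818]
ft_force: [0.0, -0.1, -1.0]
opening: 0.26
```

Run:
```python
from h import *
M,st=go(434,324,197,-64);print(st['eef_pos'],np.round(M,2),st['ft_force'])
```

```text
shift cm [13.77 -0.04 -0.04] turn [np.float64(-0.0), np.float64(3.141)] q6 1.636
[433.87681675 323.44797139 334.71265042] [[-0.    0.44 -0.9 ]
 [ 0.   -0.9  -0.44]
 [-1.   -0.    0.  ]] [ 0.0070054  -0.13329986 -1.01602931]
```

>>> {"op": "apply_moves", "data": {"series": [[1,[4,0,0],0],[1,[9,0,0],0],[1,[12,0,0],0],[1,[13,0,0],0],[1,[13.6,0,0],0],[1,[13.6,0,0],0],[1,[13.6,0,0],0],[1,[13.6,0,0],0]]}}

```text
t: 81.65
eef_pos: [433.7, 324.0, 199.4]
tcp_rot: [-3.032, 1.57, 0.564]
ft_force: [-0.1, 0.8, -1.6]
opening: 0.261
```

>>> {"op": "apply_moves", "data": {"series": [[1,[0.3,0,0],0],[1,[0.3,0,0],0],[1,[0.3,0,0],0],[0.2,[0.3,0,0],0],[-0.5,[0.3,0,0],0],[-1,[0.3,0,0],0],[-1,[0.3,0,0],0],[-1,[0.3,0,0],0],[-1,[-6,0,0],0],[-1,[-12,0,0],0],[-1,[-18,0,0],0],[-1,[-20,-34,8.8],0],[-1,[-20,-34,8.8],0],[-1,[-20,-34,8.8],0],[-1,[-20,-34,8.8],0],[-1,[-20,-34,8.8],0],[-1,[-20,-34,8.8],0],[-1,[-20,-34,8.8],0],[-1,[-20,-34,8.8],0]]}}

```text
t: 84.02
eef_pos: [205.7, 590.5, 398.5]
tcp_rot: [0.973, 1.57, -1.714]
ft_force: [0.7, 0.3, -0.0]
opening: 1.001
```

Run:
```python
from h import *
t=cam('top');s=cam('scene');print(monitor.state()['eef_pos'])
cv2.imwrite('pics/tend.png',t['image'][:,:,::-1]);cv2.imwrite('pics/send.png',s['image'][:,:,::-1])
def red(c,x0,x1,y0,y1):
    h=cv2.cvtColor(c['image'],cv2.COLOR_RGB2HSV);m=((h[...,0]<8)|(h[...,0]>172))&(h[...,1]>150)&(h[...,2]>80)
    w=np.zeros_like(m);w[y0:y1,x0:x1]=1;P=np.array([at(c,x,y,18)[:2] for y,x in np.argwhere(m&w)])
    m0=P.mean(0);v=np.linalg.svd(P-m0)[2][0];return len(P),m0,v,np.ptp((P-m0)@v)
print(red(t,150,245,195,260));print(red(s,260,350,240,320))
# compare stand region with post-cap picture p10 (top crop 370:430,160:220)
a=cv2.resize(t['image'][160:220,370:430],(480,480),interpolation=3).astype(int);b=cv2.imread('pics/p10.png')[:480,:480,::-1].astype(int)
print('stand diff mean/max(blur)',abs(a-b).mean(),cv2.blur(abs(a-b).mean(2),(24,24)).max())
# bystanders vs first top picture
b=cv2.imread('pics/top0.png')[:,:,::-1].astype(int);d=abs(t['image'].astype(int)-b).mean(2)
for n,(x0,x1,y0,y1) in dict(clamp=(335,375,225,260),joint=(405,465,245,278),greens=(160,225,100,160)).items(): print(n,cv2.blur(d,(4,4))[y0:y1,x0:x1].max())
# shaft brightness along predicted line
for k in range(-100,0,15):
    p=np.array([403,309])+k*np.array([.9,.44]);u,v=proj(t,[*p,16]);print(k,t['image'][int(v)-1:int(v)+2,int(u)-2:int(u)+3].max())
```

```text
[206.29942601 590.13881095 398.73947159]
(261, array([451.77419276, 330.05517562]), array([-0.89737569, -0.44126735]), np.float64(89.50900451043577))
(276, array([452.32862653, 334.79337133]), array([-0.91121807, -0.41192429]), np.float64(88.00809742741374))
stand diff mean/max(blur) 4.143611111111111 7.111111111111098
clamp 4.541666666666673
joint 4.562500000000006
greens 5.020833333333336
-100 109
-85 210
-70 209
-55 214
-40 211
-25 206
-10 212
```

```bash
python3 -c "
from h import *
print(job.job_done())"
```

```text
the job is handed in; nothing more can be done
None
```

I stacked all three pairs of washers on the arbor, dome up and dish up in turn from the seat, with none left over. The preload cap is on top and the zero button has been pressed with the screwdriver. I handed the job in at about t = 84 s; no verdict was reported.

**Cap:** it had been knocked about 45 mm aside during the run, so I found it again before gripping it. In the last view of the stand (t ≈ 63 s) it sits level on the six-layer stack, centred to within about 2–3 mm.

**Button:** I have only the force reading for this, not a picture. The force rose softly to about 5.5 N over about 5 mm, then stiffly to about 15 N. That fits the button reaching its stop. I then pulled straight back. I did not see that the button was fully in, or that it sprang back out.

**Screwdriver:** it lies flat near the middle of the tool mat, along its length. I measured its handle and shaft line there from the final pictures.

**Last checks:** these compared camera pictures numerically. The stand, pipe joint and spring clamp match earlier pictures to within noise. The gripper is open and parked clear at about (206, 590, 399) mm.

**Disagreements:**
- The scene camera read about 2 pixels lower than the top camera, so I used the top camera.
- The first washer touched the arbor sideways with about 6 N, and I shifted it about 2.5 mm. At the stand I used that corrected position from then on.
- On one grasp the fingertips pressed the mat with about 9 N, with no visible effect.

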